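# Photograph the finished ring: stop down the macro lens and release the shutter

## Task

Photograph the ring with the red stone for the records: set its black block gently and upright on the centre of the cross on the photo stage, stone facing the lens squarely, and swing the lamp in fully to its stop. Stop the lens down by turning the slim metal aperture ring until its orange dot stands at the white index line, without touching the focus ring or lens front ahead of it or the fixed ring behind it. Only when ring, lamp and aperture are all set, press the red shutter button on the camera right down and let it come up again; leave the other things on the bench where they are.

Things in the scene. Friction and masses are not known exactly. Their poses are not given: they have to be found in the camera images.
- station: Photo stand, fixed to the bench: dark steel baseboard 12 mm thick, x -70 to +315 mm, y -115 to +175 mm. Origin: on the bench, under the centre of the stage. Its x runs level from the stage towards lens and camera, y to the left when looking at the lens from the stage, z up. The camera hangs on a column at x 282 mm. Position and yaw differ each time.
- stage_mark (a point): Centre of the black printed cross on the white round stage (90 mm across, top 30 mm above the bench; this point lies on the top). Axes as the stand's: x points level towards the lens (a small red bar marks that arm of the cross). The lens front, 50 mm across, begins 95 mm from here in x, its top rim at x 83 mm and 113 mm above the stage.
- red_ring: Silver finger ring with a round red stone 14 mm across, standing fixed in a black display block; the block is 36 mm (own x) by 30 mm (own y) by 30 mm high, 90 g or so, the ring rises to 49 mm above the block's underside. Origin: centre of the block's underside. The stone faces its own +x. Starts on the 5 mm cork mat. Grip the block across its y sides.
- red_stone (a point): The red stone, 12 mm in front (own +x) of the block's centre and 39.5 mm above its underside.
- ring_centre (a point): Centre of the bare-metal aperture ring (50 mm in diameter, 12 mm wide), on the lens axis, 144 mm above the bench. Fixed axes: x along the lens axis to the camera (rising 30 degrees), y as the stand's, z square to the axis, up and towards the stage, 30 degrees from vertical. The camera's top leans over the lens: come in along -z, tilted, and pinch the ring across its diameter.
- orange_dot (a point): Orange dot on the outside of the aperture ring, 25 mm from the lens axis, turns with it. It must stand at the white index line, which lies on the mount ring on the +z side of ring_centre (y = 0).
- aperture (a joint): Angle of the aperture ring in rad, 0 (wide open) to 1.3; grows by right-handed turning about the x axis of ring_centre (the dot goes from the +y side over the top). The orange dot stands at the index at 0.90; one stop is 0.2 rad. Starts between 0.15 and 0.5. Stays where it is left, friction about 0.1 N m.
- lamp (a joint): Angle of the lamp arm in rad about its upright post, 0 (swung out) to 1.9 (swung in, at its stop, beside the stage); grows counter-clockwise seen from above. Starts between 0.2 and 0.6; stays where it is left, friction about 0.07 N m.
- lamp_stub (a point): Red upright grip stub of the lamp, round, 14 mm in diameter, standing above the black LED panel (74 by 50 mm); this point is on its axis, 12 mm below its top and 22 mm above its foot, 148 mm above the bench. It lies 100 mm from the lamp's pivot; at angle 0 it is straight to the +y side of the pivot (stand's axes).
- lamp_pivot (a point): Point on the upright axis of the lamp's post, at the height of lamp_stub; fixed.
- shutter_top (a point): Centre of the top of the red round shutter button, 18 mm in diameter, on the camera's top over its hand grip; it faces along z of ring_centre (30 degrees from vertical, axes the same as ring_centre's) and stands 11 mm above the camera's top.
- shutter (a joint): How far the shutter button is pressed along its own axis, in m: 0 up, 0.005 fully down (about 5 N); a spring brings it back.
- green_ring: Bystander: the same block with a ring with a green stone, on the mat beside the red one, at least 75 mm between centres; which lies left or right changes. Origin: centre of underside.
- tin_black: Bystander: dark round tin of brass filings, 46 mm across, 22 mm high. Origin: centre of underside.
- tin_brass: Bystander: brass round tin, 46 mm across, 22 mm high. Origin: centre of underside.
- tin_steel: Bystander: steel round tin of copper filings, 46 mm across, 22 mm high, left of the photo stand. Origin: centre of underside.
- bench_block: Bystander: steel bench block 62 by 62 by 24 mm, near the robot. Origin: centre of underside.
- burnisher: Bystander: burnisher with wooden handle, about 148 mm long, 12 mm thick, lying beside the photo stand. Origin: underside, about the middle.
- lens_cap: Bystander: black lens cap, 52 mm across, 8 mm thick, lying on the baseboard to the right of the stage. Origin: centre of underside.
- focus_ring: Fixed neighbour ahead of the aperture ring: rubber focus ring, 42 mm in diameter (4 mm lower than the aperture ring), from 6 to 28 mm before ring_centre along the lens axis, then the lens front, 50 mm across, to 46 mm. Do not touch. Origin: on the lens axis 156 mm before ring_centre; axes as ring_centre's.
- mount_ring: Fixed neighbour behind the aperture ring: black ring with the white index line, 42 mm in diameter (4 mm lower), from 6 to 43 mm behind ring_centre. Do not touch. Origin and axes as focus_ring's.
- camera: Black camera body, 124 mm wide in y and 70 mm high, from 46 to 86 mm behind ring_centre (hand grip from 30 mm, at y 27 to 61 mm); its top is 35 mm above the lens axis (finder hump 44 mm). Origin and axes as focus_ring's.
Not all that is in view belongs to the job. Leave any pink or purple look-alike of the red_ring alone.

How it is judged:
By the outcome, as a careful person would: the job done as asked, in the order asked, and still so for the second after the job is handed in, with the robot touching nothing.
It also fails if it takes over 72 s, if anything falls off the work surface, if the arm or the gripper's body presses on something with over 40 N, if the wrist force passes 120 N, or if a joint passes its speed limit or range.

## Robot

A 6-joint arm with a two-finger parallel gripper is mounted at the origin on the work surface. World frame = base frame: x ahead of the robot, y to its left, z up, the work surface at z = 0. Lengths are in m, angles in rad, forces in N, time in s.
With the tool pointing down it reaches from about 0.25 to 0.775 m from the base axis. Payload 4 kg.
Tool frame: the origin (TCP) lies midway between the tips of the shut fingers; the grasp point (between the pads) lies 19 mm behind it; z points along the fingers, y is the line along which they close (so a half turn about z gives the same grasp; the last joint's range is limited). The gripper opens to 85 mm and grips with 20 to 120 N. Pads are 22 mm wide; open, the fingers measure 114 mm over their backs; the gripper's body (76 mm by 85 mm) begins 54 mm behind the grasp point. The pads swing forward as they close: fully open they stand 13 mm farther back than shut.
Start: joints at [1.035, 0.087, 1.371, -0, 1.684, -0.103], TCP at [0.231, 0.499, 0.231] pointing down, gripper open.
Joint ranges: [-3.1, 3.1], [-0.76, 2.03], [0.27, 2.55], [-1.08, 4.22], [0.17, 2.65], [-2.57, 2.57]. Speed limits (rad/s): [2.79, 2.79, 3.14, 3.14, 3.14, 3.14].

## Interface

Orientations are given as a unit quaternion [x, y, z, w].
In Python, from plant import env, snapshot, workorder gives the robot as it stands.
- The arm moves only by the tool drive_tool, never from a script. Its argument "motion" is a list of rows, each a list of 6 numbers: the shift along the world's x, y, z in m, then the turn, a rotation vector about the world's x, y, z in rad. In form: [[dx, dy, dz, ax, ay, az], ...]. A call has 1 to 8 rows; each row is the pose to reach, as a shift and turn from the pose commanded when the call began; what a row does not reach only later rows make up. A row lasts 1/10 s, in which the tool goes at most 50 mm and 8.59 degrees, less where a joint would pass 70% of its speed; a pose out of reach is approached as far as the arm can. A call with a gripper value outside its range is refused whole. "fingers" is the finger opening in m, from 0 to 0.0854, set as the call begins (left out, the last holds). The fingers move at their own pace and stop on an object; "force" is the grip in N (left out, the last holds). Time passes only in rows, so rows that repeat a pose let the fingers close. It gives the time, the measured TCP pose, the force, the opening and the grip force at its end, in the units of the state.
- env.sense(): the state, without advancing time (a new reading comes with each control period).
- snapshot(name): name is "side" or "top" or "wrist"; returns a dict with "img" (420x560x3 uint8, blue, green, red), "mtx" (3x3 intrinsics, pixels), "world_from_camera" (4x4, takes a point from camera to world coordinates). Camera axes: x right, y up, looking along -z (the intrinsics and any distortion apply to the point x, -y, -z); pixel columns grow to the right and rows downward; lengths in m; the calibration is good to about 2 mm. A picture is of the moment at which its call begins. There is no depth.
- workorder.job_done(): hands the job in; it is judged then, once.
The state is a dict: "time_s": time; "joint_positions": joint angles; "joint_velocities": joint speeds; "effort": joint torques, N m; "tcp_pos": TCP position; "ee_rot": TCP orientation; "contact_force": force on the tool from outside, world axes, zero at the start; "torque": the same for the moment, N m; "opening": finger opening in m; "finger_force": force on a finger pad.
Only numpy, scipy, OpenCV 4.12 (cv2) and the standard library are available. Lean on these libraries where they do the work, as an engineer would, in place of code of your own. Each camera call takes 0.05 s, during which the arm holds its last target. There are 200 camera calls.

## Working session

There is one attempt and no reset: what is moved stays moved. The work goes in short steps, Python scripts to look and compute and a tool call to move; the robot and the scene stay as the last step left them, time stands still between calls to the robot, and variables do not carry over. Pictures are saved under pics/ and viewed, at most 10 in all, crops included, and the job is handed in when it is done.

Besides the shell and the picture viewer there is one more tool, called after "Request:" in YAML: its name, and indented under it one key for each argument. drive_tool: Moves the arm, as the interface text tells. Its arguments: {"type":"object","properties":{"motion":{"type":"array","items":{"type":"array","items":{"type":"number"}}},"fingers":{"type":"number"},"force":{"type":"number"}},"required":["motion"]}

```bash
ls; mkdir -p pics
cat > h.py <<'E'
import numpy as np, cv2, json
from plant import env, snapshot, workorder
from scipy.spatial.transform import Rotation as R
def save(n):
    s=snapshot(n); return s
def ray(s,u,v):
    T=np.array(s["world_from_camera"]);K=np.array(s["mtx"])
    d=np.array([(u-K[0,2])/K[0,0],-(v-K[1,2])/K[1,1],-1.]);d=T[:3,:3]@d
    return T[:3,3],d/np.linalg.norm(d)
def atz(s,u,v,z):
    o,d=ray(s,u,v);return o+d*(z-o[2])/d[2]
def proj(s,p):
    T=np.array(s["world_from_camera"]);K=np.array(s["mtx"])
    c=T[:3,:3].T@(np.array(p)-T[:3,3]);return K[0,0]*c[0]/-c[2]+K[0,2],K[1,1]*c[1]/c[2]+K[1,2]
def tri(rs):
    A=0;b=0
    for o,d in rs:
        M=np.eye(3)-np.outer(d,d);A=A+M;b=b+M@o
    return np.linalg.solve(A,b)
E
python3 - <<'E'
from h import *
import pickle
print(env.sense())
S={n:snapshot(n) for n in("side","top")}
pickle.dump(S,open('s0.pkl','wb'))
for n in S:
    cv2.imwrite(f'pics/{n}0.png',cv2.resize(S[n]["img"],(800,600),interpolation=cv2.INTER_CUBIC)); print(n,S[n].keys(),S[n]["mtx"],S[n]["world_from_camera"])
E
```

```text
pics
{'time_s': 0.0, 'joint_positions': array([ 1.03488274e+00,  8.79476219e-02,  1.37229630e+00, -3.54258731e-05,
        1.68361549e+00, -1.03110039e-01]), 'joint_velocities': array([-0.00047835,  0.00086399, -0.00056003,  0.00067022,  0.0007069 ,
       -0.0005034 ]), 'effort': array([-5.17839162e-04, -3.51883471e+01, -3.13263524e+01, -3.28438437e-04,
        1.11208280e-02, -2.04603941e-05]), 'tcp_pos': array([0.23043327, 0.49882945, 0.23012185]), 'ee_rot': array([ 2.14718509e-01,  9.76675318e-01, -1.08154582e-03, -3.39285984e-04]), 'contact_force': array([ 0.34799884,  0.0236476 , -0.27195821]), 'torque': array([ 0.01820555, -0.02647382, -0.02107496]), 'finger_force': 0.0, 'opening': 0.08535232330990443}
side dict_keys(['img', 'mtx', 'world_from_camera']) [[517.16535955   0.         284.81397777]
 [  0.         517.16535955 211.61510263]
 [  0.           0.           1.        ]] [[ 0.7460156   0.40908818 -0.52545941 -0.17450111]
 [-0.66591076  0.46402886 -0.58415758 -0.78876729]
 [ 0.00485637  0.78569974  0.61858898  0.95452068]
 [ 0.          0.          0.          1.        ]]
top dict_keys(['img', 'mtx', 'world_from_camera']) [[385.05945884   0.         276.03092833]
 [  0.         385.05945884 215.20478894]
 [  0.           0.           1.        ]] [[-0.01183543  0.98762201 -0.15640555  0.34851182]
 [-0.99975436 -0.01461896 -0.01665855 -0.03644374]
 [-0.01873884  0.15616997  0.98755243  1.25788963]
 [ 0.          0.          0.          1.        ]]
```

View pics/top0.png

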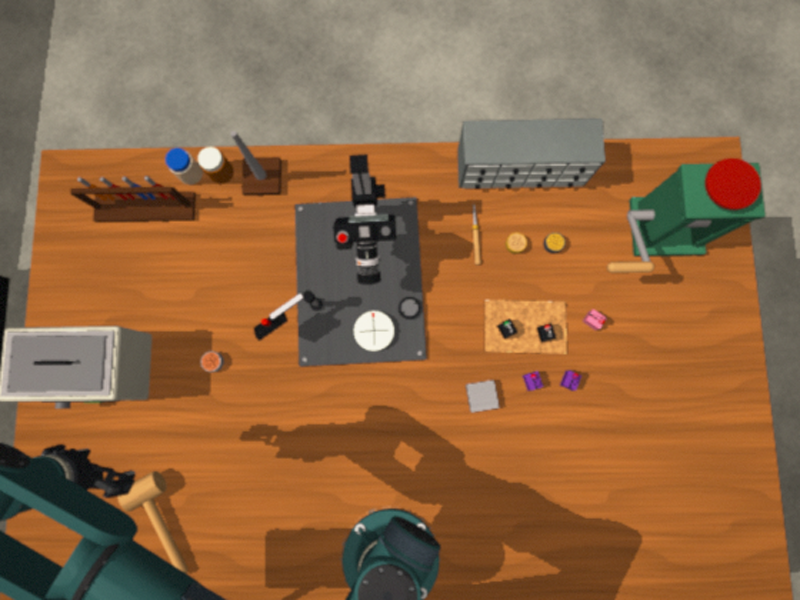

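View pics/side0.png

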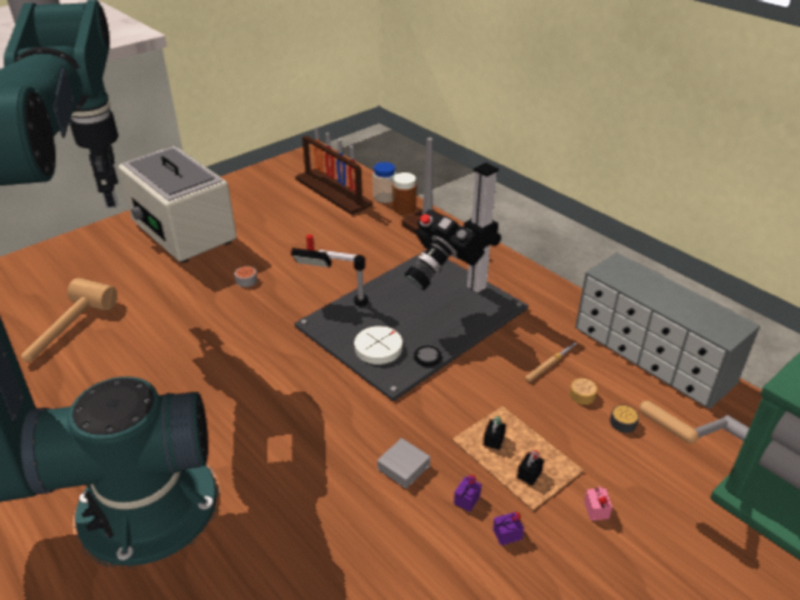

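Run:
```python
from h import *
import pickle
S=pickle.load(open('s0.pkl','rb'))
def crop(n,x0,y0,w,h,k): return cv2.resize(S[n]["img"][y0:y0+h,x0:x0+w],None,fx=k,fy=k,interpolation=cv2.INTER_CUBIC)
a=crop("top",335,208,66,50,6);b=crop("side",315,280,66,50,6)
c=crop("top",170,130,66,50,6) ;d=crop("side",195,145,66,50,6)
cv2.imwrite('pics/m1.png',np.vstack([np.hstack([a,b]),np.hstack([c,d])]))
c=crop("top",170,130,133,130,3);d=crop("side",195,110,190,170,3)
D=np.zeros((510,800-399+399,3),np.uint8);D[:390,:399]=c;D=D[:, :];D[:510,399:]=d[:, :401]
cv2.imwrite('pics/m2.png',D)
```

```text
(no output)
```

View pics/m1.png

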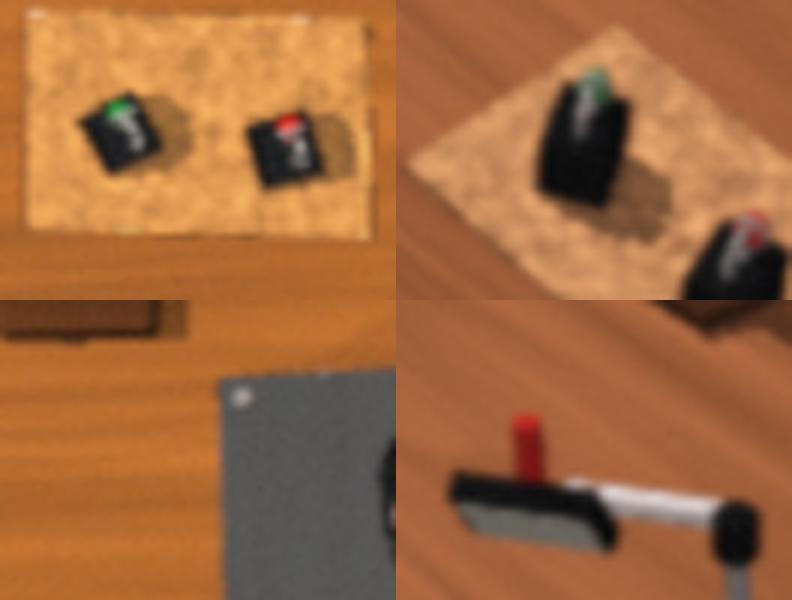

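View pics/m2.png

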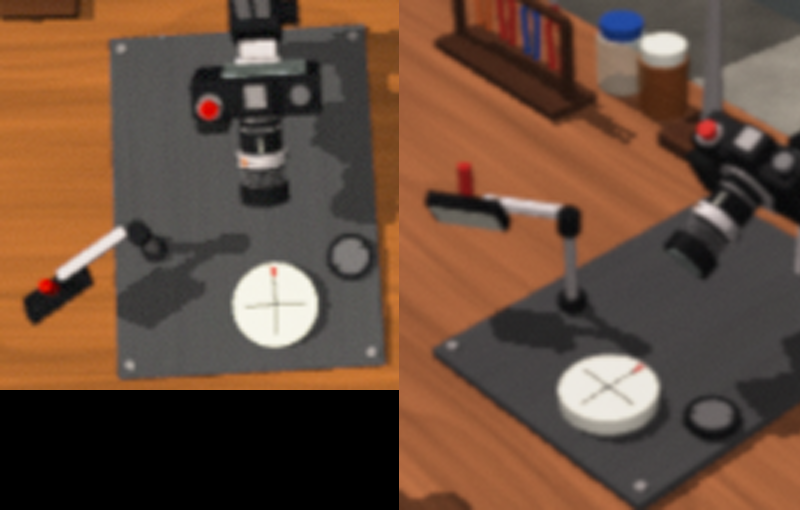

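```bash
cat > stand.py <<'E'
from h import *
import pickle
from scipy.optimize import least_squares
S=pickle.load(open('s0.pkl','rb'))
t=lambda u,v:(u/3+170,v/3+130)
d=lambda u,v:((u-399)/3+195,v/3+110)
obs=[("top",t(275,304),(0,0,.03)),("top",t(274,271),(.035,0,.03)),("top",t(109,40),(.315,.175,.012)),("top",t(364,27),(.315,-.115,.012)),("top",t(119,379),(-.07,.175,.012)),("top",t(384,365),(-.07,-.115,.012)),
("side",d(609,387),(0,0,.03)),("side",d(434,352),(-.07,.175,.012)),("side",d(640,508),(-.07,-.115,.012))]
def W(p,q):
    c,s=np.cos(p[2]),np.sin(p[2]);return np.array([p[0]+c*q[0]-s*q[1],p[1]+s*q[0]+c*q[1],q[2]])
f=lambda p:np.ravel([np.array(proj(S[n],W(p,q)))-np.array(u) for n,u,q in obs])
r=least_squares(f,[.45,0,0],loss='soft_l1')
P=r.x
def toS(w):
    c,s=np.cos(P[2]),np.sin(P[2]);dx,dy=w[0]-P[0],w[1]-P[1];return np.array([c*dx+s*dy,-s*dx+c*dy,w[2]])
if __name__=="__main__":
    print(P,f(P).reshape(-1,2).round(1).tolist())
    def both(a,b):
        w=tri([ray(S["top"],*t(*a)),ray(S["side"],*d(*b))]);e=[np.array(proj(S["top"],w))-t(*a)];print(w.round(4),toS(w).round(4),e[0].round(1));return w
    print('stub top');both((46,286),(464,167))
    print('shutter');both((208,109),(708,130))
    print('pivot');both((139,233),(569,218))
    print('lens front centre-ish pred', W(P,(.095,0,.12)))
    a=lambda u,v:(u/6+335,v/6+208)
    b=lambda u,v:((u-396)/6+315,v/6+280)
    w=tri([ray(S["top"],*a(288,125)),ray(S["side"],*b(752,228))]);print('stone',w)
    print('block corners top z.035',[atz(S["top"],*a(*c),.035)[:2].round(4) for c in((247,125),(308,110),(325,175),(265,190))])
    print([np.array(atz(S["top"],*a(*c),.0445)) for c in((288,125),(118,105))])
E
python3 stand.py
```

```text
[0.49048238 0.02990467 0.04270472] [[0.3, 0.2], [0.1, 0.5], [-0.1, -0.5], [0.4, -1.2], [-0.3, 0.4], [1.0, 0.1], [0.0, 0.1], [-1.3, -1.5], [0.1, -0.5]]
stub top
[0.497  0.2447 0.1584] [0.0157 0.2143 0.1584] [ 0. -0.]
shutter
[0.656  0.0829 0.209 ] [0.1676 0.0459 0.209 ] [ 0.1 -0.1]
pivot
[0.555  0.1628 0.1165] [0.0702 0.13   0.1165] [ 0. -0.]
lens front centre-ish pred [0.58539577 0.03396039 0.12      ]
stone [ 0.49187001 -0.35290563  0.04451093]
block corners top z.035 [array([ 0.4936, -0.334 ]), array([ 0.5011, -0.3666]), array([ 0.4664, -0.3736]), array([ 0.4589, -0.3416])]
[array([ 0.49213515, -0.35314103,  0.0445    ]), array([ 0.50401074, -0.26450404,  0.0445    ])]
```

Red-on-black block: top pixel (383,229), versus green at (355,225). The pink and purple look-alikes lie off the mat. The red one fits, and the crop confirms it. Stand residuals are ≤1.5 px. Next I move over the red ring.

Request:
drive_tool:
  motion:
    - [0.014,-0.048,0.01,0,0,-0.1375]
    - [0.028,-0.096,0.02,0,0,-0.275]
    - [0.042,-0.144,0.02,0,0,-0.4125]
    - [0.056,-0.192,0.02,0,0,-0.55]
    - [0.07,-0.24,0.02,0,0,-0.6875]
    - [0.084,-0.288,0.02,0,0,-0.825]
    - [0.098,-0.336,0.02,0,0,-0.9625]
    - [0.112,-0.384,0.02,0,0,-1.1]
  fingers: 0.055
  force: 30

```text
time_s: 0.9
tcp_pos: [0.3419, 0.1153, 0.2511]
ee_rot: [0.695, 0.719, 0.0, 0.0]
contact_force: [2.2, -0.3, -0.3]
opening: 0.0548
finger_force: 0.0
```

Request:
drive_tool:
  motion:
    - [0.014,-0.048,0,0,0,-0.1375]
    - [0.028,-0.096,0,0,0,-0.275]
    - [0.042,-0.144,0,0,0,-0.4125]
    - [0.056,-0.192,0,0,0,-0.55]
    - [0.07,-0.24,0,0,0,-0.6875]
    - [0.084,-0.288,0,0,0,-0.825]
    - [0.098,-0.336,0,0,0,-0.9625]
    - [0.112,-0.384,0,0,0,-1.1]

```text
time_s: 1.7
tcp_pos: [0.4541, -0.2689, 0.2507]
ee_rot: [0.969, 0.249, -0.0, -0.0]
contact_force: [1.5, 0.5, -0.2]
opening: 0.055
finger_force: 0.0
```

Request:
drive_tool:
  motion:
    - [0.013,-0.0435,0,0,0,-0.14]
    - [0.026,-0.087,-0.02,0,0,-0.29]
    - [0.026,-0.087,-0.05,0,0,-0.29]
    - [0.026,-0.087,-0.05,0,0,-0.29]

```text
time_s: 2.1
tcp_pos: [0.4778, -0.353, 0.1942]
ee_rot: [0.994, 0.108, -0.004, -0.005]
contact_force: [0.4, 1.0, -1.3]
opening: 0.0551
finger_force: 0.0
```

Run:
```python
from h import *
import pickle
s=snapshot("wrist");e=env.sense();pickle.dump((s,e),open('w1.pkl','wb'))
print(e["time_s"],e["tcp_pos"],e["joint_positions"].round(2),R.from_quat(e["ee_rot"]).as_matrix().round(3),e["opening"],e["contact_force"])
print(np.array(s["world_from_camera"]).round(3), s["mtx"][0][0])
for p in [(.4804,-.3557,.005),(.4804,-.3557,.035),(.492,-.353,.0445)]: print(np.array(proj(s,p))*800/560)
cv2.imwrite('pics/w1.png',cv2.resize(s["img"],(800,600),interpolation=cv2.INTER_CUBIC))
```

```text
2.15 [ 0.47870625 -0.35291019  0.19755228] [-0.73  0.2   1.31  0.    1.64  0.62] [[ 0.976  0.217 -0.006]
 [ 0.217 -0.976  0.006]
 [-0.005 -0.007 -1.   ]] 0.05502749763740011 [-0.30162425  0.49219457  0.19175577]
[[ 0.215  0.935  0.282  0.548]
 [-0.976  0.209  0.053 -0.338]
 [-0.01  -0.287  0.958  0.337]
 [ 0.     0.     0.     1.   ]] 365.1770568001908
[406.55258913 253.42489128]
[406.9502216  263.86735113]
[406.96742638 247.16326746]
```

View pics/w1.png

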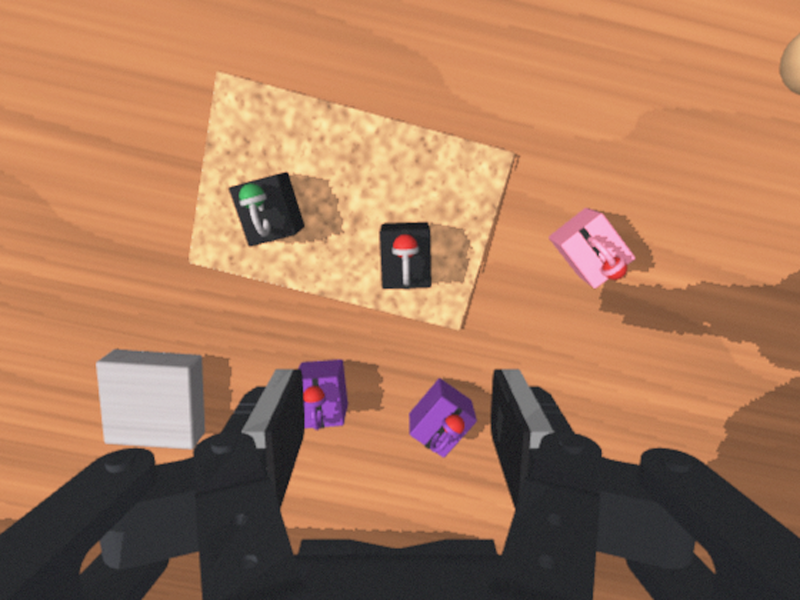

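Run:
```python
from h import *
import pickle
s,e=pickle.load(open('w1.pkl','rb'));k=.7
st=atz(s,405*k,244*k,.0445);print('stone',st)
b=(atz(s,382*k,289*k,.035)+atz(s,431*k,288*k,.035))/2
f=(atz(s,382.5*k,224*k,.005)+atz(s,430.5*k,223*k,.005))/2
print(b,f,(b+f)/2, np.linalg.norm(b-f), np.linalg.norm(atz(s,382*k,289*k,.035)-atz(s,431*k,288*k,.035)))
ax=np.array([np.cos(.2187),np.sin(.2187)]);print('ctr from stone',st[:2]-.012*ax, 'from back',b[:2]+.018*ax,'front',f[:2]-.018*ax)
```

```text
stone [ 0.49353265 -0.35150923  0.0445    ]
[ 0.4655667  -0.35876997  0.035     ] [ 0.49930511 -0.35137813  0.005     ] [ 0.4824359  -0.35507405  0.02      ] 0.045748438942177574 0.029418150646973337
ctr from stone [ 0.48181848 -0.35411276] from back [ 0.48313794 -0.35486467] front [ 0.48173386 -0.35528342]
```

Request:
drive_tool:
  motion:
    - [0.0015,0.001,-0.04,0,0,0]
    - [0.0015,0.001,-0.08,0,0,0]
    - [0.0015,0.001,-0.115,0,0,0]
    - [0.0015,0.001,-0.12,0,0,0]
    - [0.0015,0.001,-0.12,0,0,0]
    - [0.0015,0.001,-0.12,0,0,0]

```text
time_s: 2.75
tcp_pos: [0.4833, -0.3538, 0.0851]
ee_rot: [0.994, 0.11, 0.002, 0.002]
contact_force: [0.5, -0.4, 0.4]
opening: 0.0555
finger_force: 0.0
```

Run:
```python
from h import *
e=env.sense();print(e["time_s"],e["tcp_pos"],R.from_quat(e["ee_rot"]).as_matrix().round(4).tolist(),e["contact_force"])
```

```text
2.75 [ 0.48330638 -0.35375999  0.0850803 ] [[0.976, 0.2177, 0.0044], [0.2177, -0.976, -0.004], [0.0035, 0.0049, -1.0]] [ 0.53506578 -0.35663013  0.35399901]
```

Request:
drive_tool:
  motion:
    - [-0.0005,-0.0005,-0.03,0,0,0]
    - [-0.001,-0.001,-0.055,0,0,0]
    - [-0.001,-0.001,-0.068,0,0,0]
    - [-0.001,-0.001,-0.07,0,0,0]
    - [-0.001,-0.001,-0.07,0,0,0]

```text
time_s: 3.25
tcp_pos: [0.4815, -0.3545, 0.0129]
ee_rot: [0.994, 0.109, 0.001, 0.001]
contact_force: [-0.6, -0.2, -1.0]
opening: 0.0551
finger_force: 0.0
```

Request:
drive_tool:
  motion:
    - [0,0,0,0,0,0]
    - [0,0,0,0,0,0]
    - [0,0,0,0,0,0]
    - [0,0,0,0,0,0]
    - [0,0,0,0,0,0]
  fingers: 0.02
  force: 30

```text
time_s: 3.75
tcp_pos: [0.4818, -0.3548, 0.0135]
ee_rot: [0.994, 0.109, 0.001, 0.001]
contact_force: [-0.8, -0.1, 5.6]
opening: 0.0294
finger_force: 31.6
```

Request:
drive_tool:
  motion:
    - [0,0,0.02,0,0,0]
    - [0,0,0.06,0,0,0]
    - [0,0.02,0.1,0,0,0]
    - [0.001,0.065,0.115,0,0,-0.03]
    - [0.002,0.112,0.115,0,0,-0.06]
    - [0.003,0.16,0.115,0,0,-0.09]
    - [0.004,0.208,0.115,0,0,-0.12]
    - [0.005,0.255,0.115,0,0,-0.15]

```text
time_s: 4.55
tcp_pos: [0.485, -0.0969, 0.1262]
ee_rot: [0.999, 0.034, -0.0, -0.0]
contact_force: [1.2, -0.5, -0.4]
opening: 0.0295
finger_force: 30.8
```

Request:
drive_tool:
  motion:
    - [0.001,0.045,0,0,0,-0.01]
    - [0.002,0.085,0,0,0,-0.02]
    - [0.003,0.115,-0.02,0,0,-0.027]
    - [0.0035,0.1297,-0.045,0,0,-0.027]
    - [0.0035,0.1297,-0.06,0,0,-0.027]
    - [0.0035,0.1297,-0.06,0,0,-0.027]
    - [0.0035,0.1297,-0.06,0,0,-0.027]

```text
time_s: 5.25
tcp_pos: [0.489, 0.0308, 0.0663]
ee_rot: [1.0, 0.021, -0.0, 0.0]
contact_force: [1.4, -0.4, -0.3]
opening: 0.03
finger_force: 30.8
```

Run:
```python
from h import *
from stand import P,W
import pickle
e=env.sense();M=R.from_quat(e["ee_rot"]).as_matrix();print(e["time_s"],e["tcp_pos"],M.round(4).tolist(),np.arctan2(M[1,0],M[0,0]),e["contact_force"],e["opening"])
w=snapshot("wrist");s=snapshot("side");t=snapshot("top");pickle.dump((w,s,t,e),open('w2.pkl','wb'))
c=lambda s,p,r,k:(lambda u:cv2.resize(s["img"][int(u[1])-r:int(u[1])+r,int(u[0])-r:int(u[0])+r],None,fx=k,fy=k,interpolation=cv2.INTER_CUBIC))(proj(s,p))
p=W(P,(0,0,.05));print([proj(x,p) for x in(s,t)], proj(w,W(P,(0,0,.03))))
D=np.zeros((600,800,3),np.uint8);D[:300,:400]=cv2.resize(w["img"],(400,300));D[300:,:300]=c(s,p,30,5);D[300:,300:600]=c(t,p,30,5)
u=w["img"][180:420,180:380];D[:288,410:650]=cv2.resize(u,(240,288))
cv2.imwrite('pics/w2.png',D)
```

```text
5.25 [0.48895796 0.03076138 0.06630076] [[0.9991, 0.0417, -0.0007], [0.0417, -0.9991, -0.0002], [-0.0007, 0.0002, -1.0]] 0.041736965794656605 [ 1.36141073 -0.3787516  -0.33804434] 0.030015659088389865
[(np.float64(264.88051760671215), np.float64(233.52086348543082)), (np.float64(261.6634599743752), np.float64(230.84342944634045))] (np.float64(281.67222968804685), np.float64(238.6034974262748))
```

View pics/w2.png

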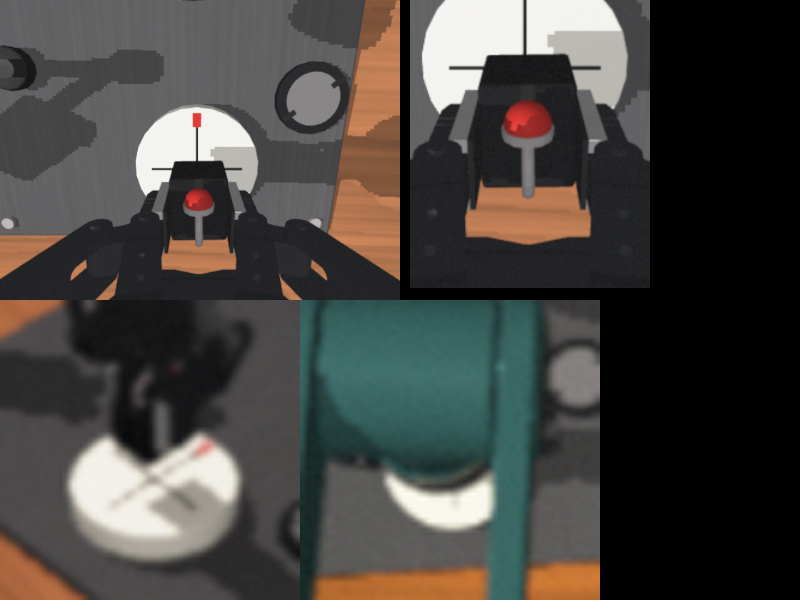

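Run:
```python
from h import *
from stand import P,W,toS
import pickle
w,s,t,e=pickle.load(open('w2.pkl','rb'));T=np.array(w["world_from_camera"]);print(T.round(3))
g=cv2.cvtColor(w["img"],cv2.COLOR_BGR2GRAY).astype(float)
for v in (178,185,192,199,206,213,218):
    r=255-g[v,262:290];r=np.clip(r-60,0,None);c=(r*np.arange(262,290)).sum()/r.sum();print(v,round(c,2),atz(w,c,v,.03)[:2].round(4))
for u in (215,222,229,318,325,332):
    r=255-g[226:248,u];r=np.clip(r-90,0,None);c=(r*np.arange(226,248)).sum()/r.sum();print(u,round(c,2),atz(w,u,c,.03)[:2].round(4))
z=e["tcp_pos"][2]-.0085+.0395
h=cv2.cvtColor(w["img"],cv2.COLOR_BGR2HSV);m=((h[...,0]<8)|(h[...,0]>172))&(h[...,1]>150)&(h[...,2]>90)
m[:240]=0;m[:,:250]=0;m[:,305:]=0;y,x=np.nonzero(m);print('stone',x.mean(),y.mean(),len(x),x.min(),x.max(),y.min(),y.max(),atz(w,(x.min()+x.max())/2,(y.min()+y.max())/2,z))
print(proj(w,e["tcp_pos"]))
# held block top corners at z
zt=e["tcp_pos"][2]-.0085+.03
print('P',P)
```

```text
[[ 0.042  0.959  0.279  0.559]
 [-0.999  0.04   0.013  0.035]
 [ 0.001 -0.28   0.96   0.209]
 [ 0.     0.     0.     1.   ]]
178 275.23 [0.5226 0.0346]
185 275.3 [0.5191 0.0344]
192 275.28 [0.5154 0.0343]
199 275.28 [0.5118 0.0341]
206 275.29 [0.5081 0.034 ]
213 275.29 [0.5044 0.0338]
218 275.29 [0.5017 0.0337]
215 236.19 [0.4904 0.0648]
222 236.19 [0.4905 0.0611]
229 236.2 [0.4907 0.0575]
318 236.22 [0.4926 0.011 ]
325 236.19 [0.4928 0.0073]
332 236.19 [0.4929 0.0037]
stone 277.4436325678497 279.43006263048017 958 258 297 264 294 [0.50164286 0.03258148 0.09730076]
(np.float64(280.47924525900976), np.float64(272.2475343894564))
P [0.49048238 0.02990467 0.04270472]
```

Request:
drive_tool:
  motion:
    - [0.0023,0.001,-0.01,0,0,0]
    - [0.0023,0.001,-0.018,0,0,0]
    - [0.0023,0.001,-0.022,0,0,0]
    - [0.0023,0.001,-0.024,0,0,0]
    - [0.0023,0.001,-0.0245,0,0,0]
    - [0.0023,0.001,-0.0245,0,0,0]

```text
time_s: 6.0
tcp_pos: [0.4915, 0.0319, 0.0418]
ee_rot: [1.0, 0.021, 0.0, 0.0]
contact_force: [-0.2, 0.4, -0.5]
opening: 0.0294
finger_force: 30.8
```

Run:
```python
from h import *
e=env.sense();print(e["time_s"],e["tcp_pos"],e["contact_force"],e["ee_rot"])
```

```text
6.0 [0.49150701 0.03186247 0.04184682] [-0.21801876  0.36918352 -0.47561891] [9.99781497e-01 2.09034678e-02 2.01181491e-05 4.65291775e-05]
```

Request:
drive_tool:
  motion:
    - [0,0,-0.0007,0,0,0]
    - [0,0,-0.0014,0,0,0]
    - [0,0,-0.002,0,0,0]
    - [0,0,-0.0025,0,0,0]
    - [0,0,-0.003,0,0,0]
    - [0,0,-0.003,0,0,0]

```text
time_s: 6.6
tcp_pos: [0.4914, 0.0319, 0.0387]
ee_rot: [1.0, 0.021, -0.0, 0.0]
contact_force: [0.4, 0.3, -1.1]
opening: 0.0293
finger_force: 30.8
```

Request:
drive_tool:
  motion:
    - [0,0,-0.0003,0,0,0]
    - [0,0,-0.0006,0,0,0]
    - [0,0,-0.0006,0,0,0]

```text
time_s: 6.9
tcp_pos: [0.4915, 0.0319, 0.0385]
ee_rot: [1.0, 0.021, 0.0, 0.0]
contact_force: [0.0, -0.0, 0.9]
opening: 0.0296
finger_force: 31.0
```

Request:
drive_tool:
  motion:
    - [0,0,-0.0003,0,0,0]
    - [0,0,-0.0006,0,0,0]
    - [0,0,-0.0006,0,0,0]

```text
time_s: 7.2
tcp_pos: [0.4915, 0.0319, 0.0384]
ee_rot: [1.0, 0.021, 0.0, 0.0]
contact_force: [-3.1, 0.3, 4.3]
opening: 0.0298
finger_force: 31.5
```

Request:
drive_tool:
  motion:
    - [0,0,0.0004,0,0,0]
    - [0,0,0.0004,0,0,0]
    - [0,0,0.0004,0,0,0]
    - [0,0,0.0004,0,0,0]
  fingers: 0.05

```text
time_s: 7.6
tcp_pos: [0.4914, 0.0319, 0.0378]
ee_rot: [1.0, 0.021, -0.0, 0.0]
contact_force: [-0.3, 0.1, 0.0]
opening: 0.0497
finger_force: 0.0
```

Request:
drive_tool:
  motion:
    - [0,0,0.01,0,0,0]
    - [0,0,0.03,0,0,0]
    - [0,0,0.06,0,0,0]
    - [0,0,0.1,0,0,0]
    - [0,0,0.14,0,0,0]
    - [0,0,0.18,0,0,0.14]
    - [0,0.01,0.2,0,0,0.28]
    - [0,0.04,0.205,0,0,0.42]

```text
time_s: 8.4
tcp_pos: [0.4932, 0.0707, 0.2482]
ee_rot: [0.973, 0.23, 0.004, 0.001]
contact_force: [0.1, 0.2, -0.6]
opening: 0.0502
finger_force: 0.0
```

Request:
drive_tool:
  motion:
    - [-0.002,0.02,0,0,0,0.14]
    - [-0.004,0.04,0,0,0,0.28]
    - [-0.006,0.055,0,0,0,0.42]
    - [-0.008,0.07,0,0,0,0.56]
    - [-0.01,0.085,0,0,0,0.7]
    - [-0.012,0.1,0,0,0,0.84]
    - [-0.014,0.115,0,0,0,0.98]
    - [-0.015,0.13,0,0,0,1.12]

```text
time_s: 9.2
tcp_pos: [0.4763, 0.2025, 0.2439]
ee_rot: [0.701, 0.713, 0.0, 0.0]
contact_force: [-0.1, -0.2, -0.0]
opening: 0.0503
finger_force: 0.0
```

Request:
drive_tool:
  motion:
    - [0,0,0,0,0,0.14]
    - [0,0,0,0,0,0.28]
    - [0,0,0,0,0,0.42]
    - [0,0,0,0,0,0.56]
    - [0,0,0,0,0,0.6]
    - [0,0,0,0,0,0.6]

```text
time_s: 9.8
tcp_pos: [0.4765, 0.2019, 0.2438]
ee_rot: [0.462, 0.887, 0.0, 0.0]
contact_force: [-0.5, 0.3, -0.0]
opening: 0.05
finger_force: 0.0
```

Run:
```python
from h import *
from stand import P,W
import pickle
e=env.sense();M=R.from_quat(e["ee_rot"]).as_matrix();print(e["time_s"],e["tcp_pos"],M.round(4).tolist(),np.arctan2(M[1,0],M[0,0]),e["joint_positions"].round(2),e["opening"])
w=snapshot("wrist");s=snapshot("side");t=snapshot("top");pickle.dump((w,s,t,e),open('w3.pkl','wb'))
c=lambda s,p,rx,ry,k:(lambda u:cv2.resize(s["img"][int(u[1])-ry:int(u[1])+ry,int(u[0])-rx:int(u[0])+rx],None,fx=k,fy=k,interpolation=cv2.INTER_CUBIC))(proj(s,p))
p=W([.4913,.0317,.0425],(0,0,.05));print([np.array(proj(x,p)).astype(int) for x in(s,t)], proj(w,(.497,.2447,.16)))
q=W(P,(.135,.0,.17))
D=np.zeros((600,800,3),np.uint8);D[:300,:400]=cv2.resize(w["img"],(400,300));D[:300,400:800]=c(s,p,40,30,5);D[300:,:400]=c(t,p,40,30,5)
D[300:,400:800]=c(s,q,40,30,5);print('side crop org',(np.array(proj(s,q))).astype(int)-[40,30])
cv2.imwrite('pics/w3.png',D)
```

```text
9.8 [0.47645654 0.20186843 0.24376999] [[-0.5735, 0.8192, 0.0009], [0.8192, 0.5735, 0.0003], [-0.0003, 0.0009, -1.0]] 2.181624756391069 [ 0.29  0.01  1.42 -0.    1.7  -0.32] 0.04999875337020062
[array([264, 233]), array([261, 230])] (np.float64(342.97313214693224), np.float64(182.063700261003))
side crop org [261 146]
```

View pics/w3.png

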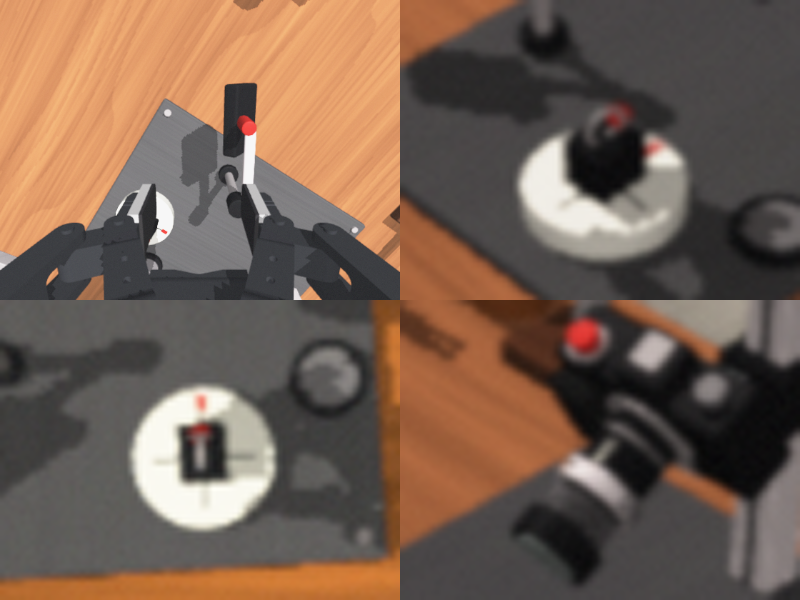

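Run:
```python
from h import *
import pickle
w,s,t,e=pickle.load(open('w3.pkl','rb'))
h=cv2.cvtColor(w["img"],cv2.COLOR_BGR2HSV);m=((h[...,0]<6)|(h[...,0]>174))&(h[...,1]>170)&(h[...,2]>180)
m[:155]=0;m[200:]=0;m[:,320:]=m[:,320:];m[:,:320]=0;m[:,375:]=0
y,x=np.nonzero(m);print(len(x),x.min(),x.max(),y.min(),y.max())
print(h[165:195:4,340:360:4].tolist()[3])
g=w["img"];cv2.imwrite('pics/z.png',cv2.resize(g[155:200,320:380],None,fx=10,fy=10))
for b in(0,3): print(atz(w,348.6+b,179,.16))
```

```text
380 338 358 162 189
[[1, 186, 241], [1, 177, 246], [1, 180, 246], [1, 179, 246], [1, 177, 246]]
[0.49869898 0.2483021  0.16      ]
[0.50025221 0.24938978 0.16      ]
```

View pics/z.png

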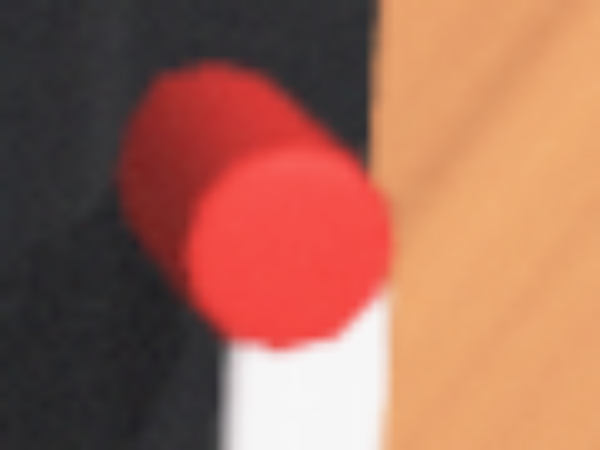

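Request:
drive_tool:
  motion:
    - [0.0215,0.045,0,0,0,0]
    - [0.0215,0.045,0,0,0,0]
    - [0.0215,0.045,-0.04,0,0,0]
    - [0.0215,0.045,-0.08,0,0,0]
    - [0.0215,0.045,-0.1,0,0,0]
    - [0.0215,0.045,-0.105,0,0,0]
    - [0.0215,0.045,-0.105,0,0,0]
  fingers: 0.042

```text
time_s: 10.65
tcp_pos: [0.4977, 0.2466, 0.1378]
ee_rot: [0.462, 0.887, -0.0, -0.0]
contact_force: [0.2, 0.2, 0.4]
opening: 0.0424
finger_force: 0.0
```

Request:
drive_tool:
  motion:
    - [0,0,0,0,0,0]
    - [0,0,0,0,0,0]
    - [0,0,0,0,0,0]
    - [0,0,0,0,0,0]
    - [0,0,0,0,0,0]
  fingers: 0.02
  force: 20

```text
time_s: 11.15
tcp_pos: [0.4981, 0.2469, 0.1386]
ee_rot: [0.462, 0.887, 0.0, 0.0]
contact_force: [0.2, -0.1, -0.7]
opening: 0.02
finger_force: 0.0
```

Run:
```python
from h import *
e=env.sense();print(e["time_s"],e["tcp_pos"],e["contact_force"],e["opening"],e["finger_force"])
piv=np.array([.5553,.1651]);t0=e["tcp_pos"][:2];v=t0-piv;print(np.linalg.norm(v))
for k in range(1,13):
    a=1.332*k/12;c,s=np.cos(a),np.sin(a);q=piv+np.array([c*v[0]-s*v[1],s*v[0]+c*v[1]]);print((q-t0).round(4),round(a,3))
```

```text
11.15 [0.49814613 0.24693445 0.13856668] [ 0.20372445 -0.06387634 -0.71801737] 0.019953175233923447 0.0
0.09981704067780378
[-0.0087 -0.0068] 0.111
[-0.0166 -0.0146] 0.222
[-0.0236 -0.0232] 0.333
[-0.0296 -0.0325] 0.444
[-0.0345 -0.0424] 0.555
[-0.0383 -0.0528] 0.666
[-0.041  -0.0636] 0.777
[-0.0424 -0.0745] 0.888
[-0.0426 -0.0856] 0.999
[-0.0416 -0.0966] 1.11
[-0.0393 -0.1075] 1.221
[-0.0359 -0.118 ] 1.332
```

Request:
drive_tool:
  motion:
    - [-0.0087,-0.0068,0,0,0,0.111]
    - [-0.0166,-0.0146,0,0,0,0.222]
    - [-0.0236,-0.0232,0,0,0,0.333]
    - [-0.0296,-0.0325,0,0,0,0.444]
    - [-0.0345,-0.0424,0,0,0,0.555]
    - [-0.0383,-0.0528,0,0,0,0.666]
    - [-0.041,-0.0636,0,0,0,0.777]
    - [-0.0424,-0.0745,0,0,0,0.888]

```text
time_s: 11.95
tcp_pos: [0.4556, 0.1724, 0.1384]
ee_rot: [0.033, 0.999, 0.001, 0.0]
contact_force: [1.1, 0.8, -0.9]
opening: 0.0199
finger_force: 0.6
```

Request:
drive_tool:
  motion:
    - [0.0,-0.0055,0,0,0,0.055]
    - [-0.0002,-0.011,0,0,0,0.111]
    - [0.0003,-0.0165,0,0,0,0.166]
    - [0.0008,-0.0221,0,0,0,0.222]
    - [0.002,-0.0276,0,0,0,0.278]
    - [0.0031,-0.033,0,0,0,0.333]
    - [0.0048,-0.0383,0,0,0,0.388]
    - [0.0055,-0.0405,0,0,0,0.41]

```text
time_s: 12.75
tcp_pos: [0.461, 0.1317, 0.1382]
ee_rot: [-0.169, 0.986, 0.0, 0.0]
contact_force: [-0.6, 0.7, -0.0]
opening: 0.0197
finger_force: 0.4
```

Run:
```python
from h import *
import pickle
e=env.sense();print(e["time_s"],e["tcp_pos"],e["contact_force"],e["torque"],e["opening"],e["finger_force"])
w=snapshot("wrist");s=snapshot("side");t=snapshot("top");pickle.dump((w,s,t,e),open('w4.pkl','wb'))
for n,c in(("w",w),("s",s),("t",t)): print(n,proj(c,(.462,.129,.16)))
u=np.array(proj(s,(.462,.129,.16))).astype(int)
cv2.imwrite('pics/w4.png',np.hstack([cv2.resize(w["img"],(400,300)),cv2.resize(s["img"][u[1]-30:u[1]+30,u[0]-40:u[0]+40],(400,300))]))
```

```text
12.75 [0.46103991 0.13174975 0.13822497] [-0.62479528  0.65196048 -0.04174018] [0.1557876  0.03146484 0.01635463] 0.019712840275411394 0.41514862328767776
w (np.float64(266.67071330918253), np.float64(300.3630008936982))
s (np.float64(231.59231490359556), np.float64(188.07372925475784))
t (np.float64(225.08151555416902), np.float64(236.74292552612746))
```

View pics/w4.png

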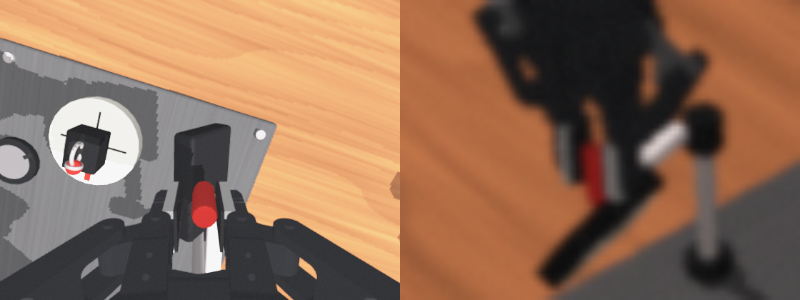

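Request:
drive_tool:
  motion:
    - [0.0005,-0.0015,0,0,0,0.015]
    - [0.001,-0.003,0,0,0,0.03]
    - [0.0015,-0.0042,0,0,0,0.03]
    - [0.0018,-0.005,0,0,0,0.03]
    - [0.0018,-0.005,0,0,0,0.03]

```text
time_s: 13.4
tcp_pos: [0.4628, 0.1267, 0.138]
ee_rot: [-0.183, 0.983, -0.0, -0.0]
contact_force: [-0.4, -0.2, -0.7]
opening: 0.0199
finger_force: 0.2
```

Request:
drive_tool:
  motion:
    - [0.0005,-0.001,0,0,0,0]
    - [0.0008,-0.002,0,0,0,0]
    - [0.0011,-0.003,0,0,0,0]
    - [0.0015,-0.004,0,0,0,0]
    - [0.0015,-0.004,0,0,0,0]

```text
time_s: 13.9
tcp_pos: [0.4634, 0.1252, 0.1379]
ee_rot: [-0.184, 0.983, 0.003, -0.001]
contact_force: [-3.2, 7.8, 1.1]
opening: 0.0203
finger_force: 4.0
```

Request:
drive_tool:
  motion:
    - [-0.001,0.0025,0,0,0,0]
    - [-0.002,0.005,0,0,0,0]
    - [-0.002,0.005,0,0,0,0]
    - [-0.002,0.005,0.02,0,0,0]
    - [-0.002,0.005,0.06,0,0,0]
    - [-0.002,0.005,0.1,0,0,0]
    - [-0.002,0.005,0.14,0,0,0]
    - [-0.002,0.005,0.14,0,0,0]

```text
time_s: 14.7
tcp_pos: [0.4651, 0.1278, 0.2855]
ee_rot: [-0.183, 0.983, -0.001, 0.007]
contact_force: [0.4, -0.8, -0.2]
opening: 0.02
finger_force: 0.0
```

```bash
cat > ap.py <<'E'
from h import *
P=[.4913,.0317,.0425]
Rs=R.from_euler('z',P[2])
Lx=Rs.apply([np.cos(np.pi/6),0,.5]);Ly=Rs.apply([0,1,0]);Lz=np.cross(Lx,Ly)
C=Rs.apply([.1353,0,.1443])+[P[0],P[1],0]
Rg=R.from_matrix(np.c_[-Lx,Ly,-Lz])   # grip orientation
def delta(p,Rt,e):
    return (np.r_[np.array(p)-e["tcp_pos"],(Rt*R.from_quat(e["ee_rot"]).inv()).as_rotvec()]).round(4)
E
python3 - <<'E'
from ap import *
e=env.sense();print(e["time_s"],e["tcp_pos"],e["joint_positions"].round(2),e["contact_force"])
print(C,Lx,Ly,Lz);print(delta(C+.09*Lz,Rg,e))
E
```

```text
14.7 [0.46509169 0.12781166 0.28545223] [ 0.15 -0.08  1.43 -0.    1.78 -1.79] [ 0.41831008 -0.83598717 -0.17017275]
[0.62647783 0.03744852 0.1443    ] [0.86524339 0.036795   0.5       ] [-0.04248721  0.99909701  0.        ] [-0.49954851 -0.0212436   0.8660254 ]
[ 0.1164 -0.0923 -0.0632  0.1079 -0.501  -0.3171]
```

Request:
drive_tool:
  motion:
    - [0.02,-0.018,0.02,0.02,-0.1,-0.063]
    - [0.045,-0.035,0.02,0.043,-0.2,-0.127]
    - [0.07,-0.055,0.01,0.065,-0.3,-0.19]
    - [0.095,-0.075,-0.01,0.086,-0.4,-0.254]
    - [0.116,-0.092,-0.04,0.108,-0.501,-0.317]
    - [0.1164,-0.0923,-0.0632,0.1079,-0.501,-0.3171]
    - [0.1164,-0.0923,-0.0632,0.1079,-0.501,-0.3171]
    - [0.1164,-0.0923,-0.0632,0.1079,-0.501,-0.3171]
  fingers: 0.075

```text
time_s: 15.5
tcp_pos: [0.5789, 0.0354, 0.2149]
ee_rot: [-0.021, 0.967, 0.007, 0.252]
contact_force: [-0.3, 0.2, 1.4]
opening: 0.0749
finger_force: 0.0
```

Run:
```python
from ap import *
import pickle
w=snapshot("wrist");s=snapshot("side");t=snapshot("top");e=env.sense();pickle.dump((w,s,t,e),open('w5.pkl','wb'))
print(e["time_s"],e["tcp_pos"],e["joint_positions"].round(2),delta(C+.09*Lz,Rg,e))
print('tcp',proj(w,e["tcp_pos"]))
for k in(0,1):
  print(['%.0f,%.0f'%proj(w,C+a*Lx+b*Ly+.025*Lz) for a,b in((0,0),(0,0),)], '%.0f,%.0f'%proj(w,C+.01*Lx+.021*Lz),'%.0f,%.0f'%proj(w,C+.06*Lx+.045*Ly+.046*Lz))
cv2.imwrite('pics/w5.png',cv2.resize(w["img"],(800,600),interpolation=cv2.INTER_CUBIC))
```

```text
15.65 [0.58015873 0.03575375 0.21802023] [-0.07 -0.19  1.74  0.07  1.08 -1.7 ] [ 0.0014 -0.0002  0.0042 -0.002  -0.0087 -0.0029]
tcp (np.float64(275.8545016313494), np.float64(281.7766532962349))
['276,239', '276,239'] 276,252 353,348
['276,239', '276,239'] 276,252 353,348
```

View pics/w5.png

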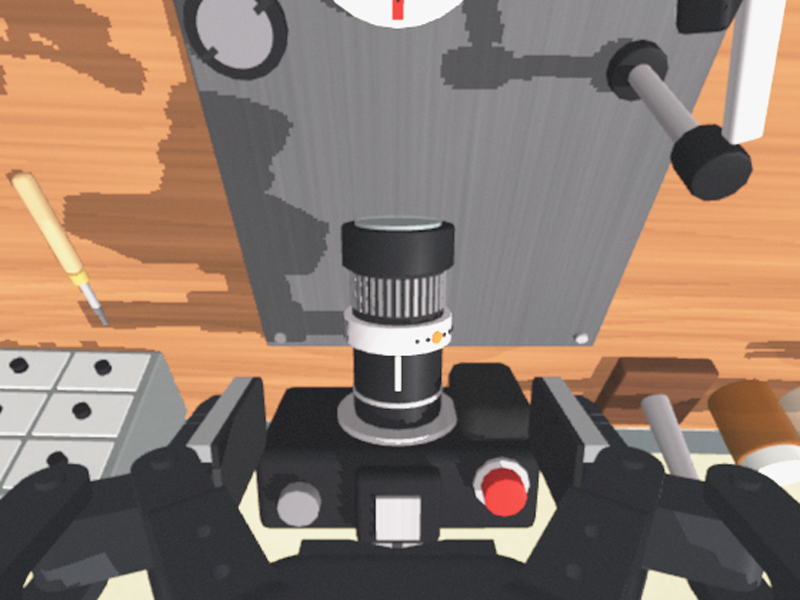

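The image shows the aperture ring at (400,338), the dot at (437,337), the index line at col 398 and the shutter at (504,490). The finger mid-plane is at col ~398, so the tool is laterally aligned with the lens. I have used all 10 views, so from here I measure numerically.

```bash
cat >> ap.py <<'E'
from scipy.optimize import brentq
def dot(w):
    h=cv2.cvtColor(w["img"],cv2.COLOR_BGR2HSV);m=((h[...,0]>10)&(h[...,0]<24)&(h[...,1]>140)&(h[...,2]>180)).astype(np.uint8)
    u=np.array(proj(w,C+.025*Lz)).astype(int);z=np.zeros_like(m);z[u[1]-16:u[1]+20,u[0]-30:u[0]+45]=1;m*=z
    n,l,st,c=cv2.connectedComponentsWithStats(m);o=[(st[i,4],c[i].round(1).tolist()) for i in range(1,n) if st[i,4]>3];return sorted(o,reverse=True)[:4]
def index(w):
    h=cv2.cvtColor(w["img"],cv2.COLOR_BGR2HSV);m=((h[...,1]<60)&(h[...,2]>170)).astype(np.uint8)
    u=np.array(proj(w,C+.013*Lx+.021*Lz)).astype(int);z=np.zeros_like(m);z[u[1]-12:u[1]+16,u[0]-20:u[0]+25]=1;m*=z
    n,l,st,c=cv2.connectedComponentsWithStats(m);return [(st[i].tolist(),c[i].round(1).tolist()) for i in range(1,n) if st[i,4]>8]
def ang(w,col,col0):
    f=lambda a:proj(w,C+.025*(np.sin(a)*Ly+np.cos(a)*Lz))[0]-proj(w,C+.025*Lz)[0]-(col-col0)
    return brentq(f,-1.2,1.2)
E
python3 - <<'E'
from ap import *
import pickle
w,s,t,e=pickle.load(open('w5.pkl','rb'))
D=dot(w);print(D,index(w))
print('ang to index',[ang(w,D[0][1][0],c) for c in(278.4,279.2)])
e=env.sense();print(delta(C+.04*Lz-.002*Lx,Rg,e),delta(C-.022*Lz-.002*Lx,Rg,e))
E
```

```text
[(np.int32(38), [305.6, 235.6])] [([255, 244, 45, 28, 283], [278.1, 250.4])]
ang to index [0.7250977455486661, 0.6977397070668845]
[ 0.0246  0.0008 -0.0401 -0.002  -0.0087 -0.0029] [ 0.0556  0.0021 -0.0938 -0.002  -0.0087 -0.0029]
```

Request:
drive_tool:
  motion:
    - [0.0115,0.0005,-0.02,0,0,0]
    - [0.0232,0.001,-0.0443,0,0,0]
    - [0.0232,0.001,-0.0443,0,0,0]
    - [0.0232,0.001,-0.0443,0,0,0]
    - [0.0232,0.001,-0.0443,0,0,0]
    - [0.0232,0.001,-0.0443,0,0,0]

```text
time_s: 16.25
tcp_pos: [0.6027, 0.0366, 0.173]
ee_rot: [-0.021, 0.967, 0.007, 0.254]
contact_force: [0.2, 0.4, 0.2]
opening: 0.075
finger_force: 0.0
```

Run:
```python
from ap import *
e=env.sense();print(e["time_s"],delta(C+.04*Lz-.002*Lx,Rg,e),e["contact_force"])
w=snapshot("wrist");print(dot(w),index(w))
g=cv2.cvtColor(w["img"],cv2.COLOR_BGR2GRAY)
u=np.array(proj(w,C+.025*Lz)).astype(int);print(u)
for v in range(u[1]-6,u[1]+10,3): print(v,g[v,u[0]-55:u[0]+62:3].tolist())
```

```text
16.25 [ 0.002  -0.0001  0.0049 -0.0022 -0.0097 -0.0025] [0.22278397 0.35947321 0.16427255]
[] [([254, 283, 45, 28, 291], [277.7, 290.7])]
[274 274]
268 [213, 212, 215, 213, 159, 117, 231, 235, 241, 243, 245, 247, 247, 247, 247, 247, 247, 247, 247, 247, 247, 247, 247, 247, 247, 247, 247, 247, 247, 247, 232, 220, 222, 119, 247, 243, 214, 215, 216]
271 [203, 204, 204, 208, 207, 151, 229, 235, 240, 244, 246, 247, 247, 247, 247, 247, 247, 247, 247, 247, 247, 247, 247, 247, 247, 247, 247, 247, 246, 237, 213, 222, 221, 247, 247, 230, 211, 212, 211]
274 [203, 204, 204, 202, 200, 205, 230, 235, 241, 245, 246, 247, 247, 247, 247, 247, 247, 247, 247, 247, 247, 247, 247, 247, 247, 127, 210, 247, 237, 230, 231, 221, 247, 247, 244, 205, 207, 206, 205]
277 [204, 206, 205, 208, 209, 209, 209, 233, 243, 245, 246, 246, 247, 247, 247, 247, 247, 247, 247, 247, 247, 247, 247, 247, 247, 247, 247, 247, 247, 247, 247, 247, 247, 242, 201, 200, 200, 200, 204]
280 [218, 217, 217, 217, 217, 217, 216, 97, 155, 237, 246, 247, 247, 247, 247, 247, 247, 247, 247, 247, 247, 247, 247, 247, 247, 247, 247, 247, 247, 247, 247, 245, 69, 207, 207, 208, 208, 207, 207]
283 [218, 218, 219, 218, 218, 218, 219, 100, 50, 53, 84, 240, 246, 247, 247, 247, 247, 247, 247, 247, 247, 247, 247, 247, 247, 247, 247, 247, 247, 204, 74, 72, 72, 145, 144, 150, 127, 92, 66]
```

Request:
drive_tool:
  motion:
    - [0.01,0.0004,-0.012,-0.0022,-0.0097,-0.0025]
    - [0.021,0.0008,-0.028,-0.0022,-0.0097,-0.0025]
    - [0.029,0.0011,-0.042,-0.0022,-0.0097,-0.0025]
    - [0.033,0.0012,-0.0488,-0.0022,-0.0097,-0.0025]
    - [0.033,0.0012,-0.0488,-0.0022,-0.0097,-0.0025]
    - [0.033,0.0012,-0.0488,-0.0022,-0.0097,-0.0025]
    - [0.033,0.0012,-0.0488,-0.0022,-0.0097,-0.0025]

```text
time_s: 17.0
tcp_pos: [0.6354, 0.0377, 0.1232]
ee_rot: [-0.02, 0.966, 0.006, 0.258]
contact_force: [0.2, 0.1, 0.3]
opening: 0.0749
finger_force: 0.0
```

Run:
```python
from ap import *
e=env.sense();print(e["time_s"],delta(C-.022*Lz-.002*Lx,Rg,e),e["contact_force"],e["opening"])
```

```text
17.0 [ 0.0004  0.0001  0.001  -0.0001 -0.0016  0.0001] [0.24125395 0.12090838 0.27528457] 0.07487937024987824
```

Good. Close on the ring at low grip, then compute the rotation rows.

Request:
drive_tool:
  motion:
    - [0.0004,0.0001,0.001,0,0,0]
    - [0.0004,0.0001,0.001,0,0,0]
    - [0.0004,0.0001,0.001,0,0,0]
    - [0.0004,0.0001,0.001,0,0,0]
    - [0.0004,0.0001,0.001,0,0,0]
  fingers: 0.04
  force: 25

```text
time_s: 17.5
tcp_pos: [0.6357, 0.0382, 0.1241]
ee_rot: [-0.02, 0.966, 0.006, 0.258]
contact_force: [-4.6, 1.5, 6.2]
opening: 0.0493
finger_force: 25.4
```

```bash
cat >> ap.py <<'E'
def turn(e,total,n,ctr):
    for k in range(1,n+1):
        q=R.from_rotvec(Lx*total*k/n);d=q.apply(e["tcp_pos"]-ctr)-(e["tcp_pos"]-ctr);print(np.r_[d,Lx*total*k/n].round(4).tolist())
E
python3 - <<'E'
from ap import *
e=env.sense();print(e["time_s"],delta(C-.022*Lz-.002*Lx,Rg,e),e["contact_force"],e["torque"],e["opening"],e["finger_force"],e["joint_positions"].round(2))
turn(e,.4,8,C)
E
```

```text
17.5 [ 0.0001 -0.0003  0.0002 -0.0006 -0.0021 -0.0001] [-4.59532754  1.50955194  6.2488195 ] [0.22467309 0.39548897 0.16136683] 0.04930807512663987 25.389007329940796 [-0.05  0.    1.76  0.06  0.86 -1.7 ]
[-0.0001, 0.0011, 0.0, 0.0433, 0.0018, 0.025]
[-0.0002, 0.0022, 0.0001, 0.0865, 0.0037, 0.05]
[-0.0003, 0.0033, 0.0003, 0.1298, 0.0055, 0.075]
[-0.0004, 0.0044, 0.0004, 0.173, 0.0074, 0.1]
[-0.0006, 0.0054, 0.0007, 0.2163, 0.0092, 0.125]
[-0.0008, 0.0065, 0.0009, 0.2596, 0.011, 0.15]
[-0.001, 0.0075, 0.0013, 0.3028, 0.0129, 0.175]
[-0.0013, 0.0085, 0.0016, 0.3461, 0.0147, 0.2]
```

Request:
drive_tool:
  motion:
    - [-0.0001,0.0011,0.0,0.0433,0.0018,0.025]
    - [-0.0002,0.0022,0.0001,0.0865,0.0037,0.05]
    - [-0.0003,0.0033,0.0003,0.1298,0.0055,0.075]
    - [-0.0004,0.0044,0.0004,0.173,0.0074,0.1]
    - [-0.0006,0.0054,0.0007,0.2163,0.0092,0.125]
    - [-0.0008,0.0065,0.0009,0.2596,0.011,0.15]
    - [-0.001,0.0075,0.0013,0.3028,0.0129,0.175]
    - [-0.0013,0.0085,0.0016,0.3461,0.0147,0.2]

```text
time_s: 18.3
tcp_pos: [0.6344, 0.0465, 0.1256]
ee_rot: [-0.072, 0.945, 0.198, 0.249]
contact_force: [-1.1, 1.7, 2.7]
opening: 0.0492
finger_force: 25.6
```

Request:
drive_tool:
  motion:
    - [0,0,0,0,0,0]
    - [0,0,0,0,0,0]
    - [0,0,0,0,0,0]

```text
time_s: 18.6
tcp_pos: [0.6344, 0.0465, 0.1256]
ee_rot: [-0.072, 0.946, 0.197, 0.248]
contact_force: [-3.3, 0.6, 5.8]
opening: 0.0488
finger_force: 25.9
```

Run:
```python
from ap import *
import pickle
e=env.sense();d=R.from_quat(e["ee_rot"])*Rg.inv();print(e["time_s"],d.as_rotvec()@Lx,d.as_rotvec(),e["contact_force"],e["torque"],e["opening"],e["finger_force"],e["joint_positions"].round(2))
r=e["tcp_pos"]-C;print([r@a for a in(Lx,Ly,Lz)])
w=snapshot("wrist");pickle.dump((w,e),open('w6.pkl','wb'))
u=np.array(proj(w,C+.025*Lz)).astype(int);print('pred top',u,'pred dot if moved .4 (at .31)',proj(w,C+.025*(np.sin(.31)*Ly+np.cos(.31)*Lz)))
h=cv2.cvtColor(w["img"],cv2.COLOR_BGR2HSV);m=((h[...,0]>8)&(h[...,0]<26)&(h[...,1]>120)&(h[...,2]>150)).astype(np.uint8)
n,l,st,c=cv2.connectedComponentsWithStats(m);print([(st[i].tolist(),c[i].round(1).tolist()) for i in range(1,n) if 12<st[i,4]<300])
# all-white tool turned, ring at 90 deg to tool: dot angle in image
```

```text
18.6 0.400661735164245 [0.34630019 0.01699698 0.20080476] [-3.25734686  0.55830348  5.84000063] [0.31919523 0.2268283  0.18686662] 0.04877348988885616 25.854520797729492 [-0.29  0.07  1.73  0.63  1.06 -2.25]
[np.float64(-0.0021501320643295416), np.float64(0.008661845341482316), np.float64(-0.020386546353824614)]
pred top [304 346] pred dot if moved .4 (at .31) (np.float64(324.1646014710841), np.float64(338.15968908724483))
[([486, 43, 12, 5, 16], [491.3, 44.9]), ([520, 49, 12, 4, 18], [526.4, 50.4]), ([544, 52, 16, 6, 34], [552.0, 54.6]), ([515, 57, 18, 5, 22], [522.8, 59.4]), ([526, 68, 34, 7, 63], [540.4, 70.3]), ([540, 157, 20, 10, 65], [551.1, 162.6]), ([524, 163, 15, 6, 31], [531.2, 165.2]), ([512, 215, 9, 5, 16], [516.0, 216.9]), ([401, 281, 16, 12, 113], [408.2, 287.3]), ([0, 307, 68, 15, 265], [28.7, 313.8]), ([324, 329, 13, 18, 155], [329.5, 337.3])]
```

Request:
drive_tool:
  motion:
    - [0,0,0,0,0,0]
    - [0,0,0,0,0,0]
    - [0,0,0,0,0,0]
    - [0,0,0,0,0,0]
  fingers: 0.075

```text
time_s: 19.05
tcp_pos: [0.6339, 0.0463, 0.1238]
ee_rot: [-0.072, 0.946, 0.197, 0.247]
contact_force: [0.1, 0.5, -0.9]
opening: 0.0752
finger_force: 0.0
```

Run:
```python
from ap import *
e=env.sense();print(e["time_s"],e["opening"],e["contact_force"]);turn(e,-.4,6,C)
```

```text
19.05 0.07523376642335215 [ 0.14851164  0.49732508 -0.92119673]
[0.0003, -0.0014, -0.0005, -0.0577, -0.0025, -0.0333]
[0.0006, -0.0029, -0.0008, -0.1154, -0.0049, -0.0667]
[0.0008, -0.0044, -0.0011, -0.173, -0.0074, -0.1]
[0.001, -0.006, -0.0013, -0.2307, -0.0098, -0.1333]
[0.0011, -0.0075, -0.0014, -0.2884, -0.0123, -0.1667]
[0.0012, -0.0091, -0.0014, -0.3461, -0.0147, -0.2]
```

Request:
drive_tool:
  motion:
    - [0.0003,-0.0014,-0.0005,-0.0577,-0.0025,-0.0333]
    - [0.0006,-0.0029,-0.0008,-0.1154,-0.0049,-0.0667]
    - [0.0008,-0.0044,-0.0011,-0.173,-0.0074,-0.1]
    - [0.001,-0.006,-0.0013,-0.2307,-0.0098,-0.1333]
    - [0.0011,-0.0075,-0.0005,-0.2884,-0.0123,-0.1667]
    - [0.0012,-0.0088,-0.0005,-0.3461,-0.0147,-0.2]
    - [0.0012,-0.0088,-0.0005,-0.3461,-0.0147,-0.2]
    - [0.0012,-0.0088,-0.0005,-0.3461,-0.0147,-0.2]

```text
time_s: 19.85
tcp_pos: [0.6351, 0.0381, 0.1236]
ee_rot: [-0.021, 0.966, 0.006, 0.257]
contact_force: [-0.6, 0.2, 0.1]
opening: 0.0748
finger_force: 0.0
```

```bash
cat >> ap.py <<'E'
def blobs(w,kind):
    h=cv2.cvtColor(w["img"],cv2.COLOR_BGR2HSV)
    m=((h[...,0]>8)&(h[...,0]<26)&(h[...,1]>120)&(h[...,2]>150)) if kind=='dot' else ((h[...,1]<60)&(h[...,2]>150))
    m=m.astype(np.uint8);u=np.array(proj(w,C+.025*Lz)).astype(int);z=np.zeros_like(m);z[max(0,u[1]-40):u[1]+60,u[0]-60:u[0]+60]=1
    n,l,st,c=cv2.connectedComponentsWithStats(m*z);return [(st[i].tolist(),c[i].round(1).tolist()) for i in range(1,n) if st[i,4]>8]
E
python3 - <<'E'
from ap import *
import pickle
e=env.sense();print(e["time_s"],delta(C-.022*Lz-.002*Lx,Rg,e),e["contact_force"])
w=snapshot("wrist");pickle.dump((w,e),open('w7.pkl','wb'))
B=blobs(w,'dot');print(B,blobs(w,'i'));u=proj(w,C+.025*Lz);print(u)
g=cv2.cvtColor(w["img"],cv2.COLOR_BGR2GRAY)
v=int(proj(w,C+.012*Lx+.021*Lz)[1])
for k in range(-4,14,2): print(v+k,g[v+k,250:310:2].tolist())
E
```

```text
19.85 [ 0.0006 -0.0003  0.0007 -0.0012 -0.0043 -0.0015] [-0.63410634  0.23661908  0.11761167]
[([296, 342, 17, 12, 122], [303.7, 346.8])] [([213, 311, 120, 73, 4721], [269.7, 341.6]), ([253, 311, 4, 4, 13], [254.8, 312.4]), ([265, 311, 4, 6, 24], [266.5, 313.5]), ([277, 311, 4, 7, 26], [278.5, 313.8]), ([289, 311, 4, 6, 24], [290.5, 313.5]), ([300, 311, 4, 4, 16], [301.5, 312.5])]
(np.float64(273.0845373870562), np.float64(351.09044593736473))
370 [63, 58, 67, 65, 65, 69, 64, 70, 69, 69, 71, 69, 73, 247, 247, 247, 220, 78, 82, 85, 84, 85, 88, 89, 94, 94, 94, 92, 92, 88]
372 [63, 63, 64, 65, 65, 68, 67, 68, 69, 69, 70, 66, 68, 247, 247, 247, 218, 79, 79, 82, 84, 84, 88, 90, 93, 92, 93, 92, 91, 87]
374 [60, 63, 63, 65, 67, 66, 68, 68, 68, 68, 74, 70, 72, 247, 247, 247, 217, 77, 80, 83, 81, 88, 88, 89, 92, 92, 89, 93, 89, 87]
376 [60, 67, 65, 65, 66, 69, 69, 68, 70, 69, 70, 71, 71, 247, 247, 247, 217, 78, 80, 82, 84, 84, 88, 90, 90, 92, 93, 91, 90, 85]
378 [63, 63, 65, 67, 65, 68, 69, 68, 67, 68, 70, 72, 68, 247, 247, 247, 217, 78, 82, 85, 82, 89, 90, 91, 93, 96, 88, 84, 77, 71]
380 [67, 65, 64, 67, 62, 69, 67, 68, 69, 71, 70, 70, 74, 247, 247, 247, 217, 77, 82, 81, 87, 85, 80, 79, 73, 66, 65, 65, 65, 65]
382 [66, 66, 68, 65, 65, 67, 68, 64, 66, 66, 68, 67, 69, 247, 247, 247, 147, 75, 72, 70, 65, 65, 67, 68, 67, 64, 67, 65, 67, 68]
384 [64, 65, 65, 65, 63, 65, 66, 66, 61, 64, 67, 65, 65, 65, 66, 66, 66, 63, 67, 65, 66, 66, 64, 65, 67, 65, 66, 63, 65, 65]
386 [66, 63, 66, 66, 65, 66, 68, 65, 65, 65, 65, 66, 66, 64, 66, 65, 64, 66, 67, 65, 64, 66, 64, 67, 64, 66, 66, 68, 67, 67]
```

Run:
```python
from ap import *
import pickle
w,e=pickle.load(open('w7.pkl','rb'));a=ang(w,303.7,279.2);print(a)
w5=pickle.load(open('w5.pkl','rb'))[0];print(blobs(w5,'dot'))
p=e["tcp_pos"]+[.0006,-.0003,.0007]
e["tcp_pos"]=p;turn(e,a,8,C)
```

```text
0.3099096864332975
[([303, 232, 7, 8, 42], [305.5, 235.5]), ([215, 243, 33, 28, 909], [230.7, 256.5]), ([309, 243, 26, 28, 381], [319.2, 251.3])]
[-0.0, 0.0008, 0.0, 0.0335, 0.0014, 0.0194]
[-0.0001, 0.0017, 0.0001, 0.067, 0.0029, 0.0387]
[-0.0002, 0.0025, 0.0001, 0.1006, 0.0043, 0.0581]
[-0.0003, 0.0034, 0.0002, 0.1341, 0.0057, 0.0775]
[-0.0004, 0.0042, 0.0004, 0.1676, 0.0071, 0.0968]
[-0.0005, 0.005, 0.0005, 0.2011, 0.0086, 0.1162]
[-0.0006, 0.0059, 0.0007, 0.2346, 0.01, 0.1356]
[-0.0008, 0.0067, 0.0009, 0.2681, 0.0114, 0.155]
```

Request:
drive_tool:
  motion:
    - [0.0006,-0.0001,0.0007,0,0,0]
    - [0.0006,-0.0001,0.0007,0,0,0]
    - [0.0006,-0.0001,0.0007,0,0,0]
    - [0.0006,-0.0001,0.0007,0,0,0]
    - [0.0006,-0.0001,0.0007,0,0,0]
  fingers: 0.04

```text
time_s: 20.4
tcp_pos: [0.6358, 0.0382, 0.1248]
ee_rot: [-0.02, 0.966, 0.007, 0.257]
contact_force: [-0.1, 5.1, 1.4]
opening: 0.0489
finger_force: 25.7
```

Request:
drive_tool:
  motion:
    - [0,0.0008,0.0,0.0335,0.0014,0.0194]
    - [-0.0001,0.0017,0.0001,0.067,0.0029,0.0387]
    - [-0.0002,0.0025,0.0001,0.1006,0.0043,0.0581]
    - [-0.0003,0.0034,0.0002,0.1341,0.0057,0.0775]
    - [-0.0004,0.0042,0.0004,0.1676,0.0071,0.0968]
    - [-0.0005,0.005,0.0005,0.2011,0.0086,0.1162]
    - [-0.0006,0.0059,0.0007,0.2346,0.01,0.1356]
    - [-0.0008,0.0067,0.0009,0.2681,0.0114,0.155]

```text
time_s: 21.2
tcp_pos: [0.635, 0.0445, 0.1256]
ee_rot: [-0.061, 0.954, 0.156, 0.251]
contact_force: [1.9, 4.3, -0.7]
opening: 0.0488
finger_force: 26.2
```

Request:
drive_tool:
  motion:
    - [0,0,0,0,0,0]
    - [0,0,0,0,0,0]
    - [0,0,0,0,0,0]

```text
time_s: 21.5
tcp_pos: [0.635, 0.0445, 0.1256]
ee_rot: [-0.06, 0.954, 0.155, 0.251]
contact_force: [-0.5, 3.6, 0.7]
opening: 0.0489
finger_force: 26.4
```

Run:
```python
from ap import *
e=env.sense();d=R.from_quat(e["ee_rot"])*Rg.inv();print(e["time_s"],d.as_rotvec()@Lx,e["contact_force"],e["torque"])
w=snapshot("wrist");print(blobs(w,'dot'),[proj(w,C+.025*(np.sin(a)*Ly+np.cos(a)*Lz)) for a in(0,.1)])
h=cv2.cvtColor(w["img"],cv2.COLOR_BGR2GRAY)
# index line: brightest columns per row along the predicted line
for a in(.010,.014,.018):
    u=np.array(proj(w,C+a*Lx+.021*Lz));v=int(u[1]);r=h[v,int(u[0])-18:int(u[0])+22].astype(float);r=(r>170)*1.;print(v,u.round(1),(r*np.arange(len(r))).sum()/max(r.sum(),1)+int(u[0])-18,r.sum())
```

```text
21.5 0.31112403114369497 [-0.46261307  3.55340561  0.74757837] [0.55057456 0.13452461 0.31202721]
[([297, 337, 18, 16, 214], [305.5, 344.4])] [(np.float64(297.9830079516095), np.float64(345.1043765046646)), (np.float64(305.2917014932486), np.float64(343.31856820859366))]
363 [293.2 363.8] 298.0 7.0
374 [293.1 374. ] 297.5 8.0
384 [292.9 384. ] 274.0 0.0
```

Request:
drive_tool:
  motion:
    - [0,0,0,0,0,0]
    - [0,0,0,0,0,0]
    - [0,0,0,0,0,0]
    - [0,0,0,0,0,0]
  fingers: 0.075

```text
time_s: 21.95
tcp_pos: [0.6351, 0.0436, 0.1253]
ee_rot: [-0.06, 0.954, 0.154, 0.251]
contact_force: [-0.5, 0.8, -0.6]
opening: 0.0748
finger_force: 0.0
```

Request:
drive_tool:
  motion:
    - [0.0003,-0.0012,-0.0004,-0.045,-0.002,-0.026]
    - [0.0005,-0.0024,-0.0006,-0.09,-0.0038,-0.052]
    - [0.0007,-0.0036,-0.0008,-0.135,-0.0057,-0.078]
    - [0.0008,-0.0048,-0.0009,-0.18,-0.0077,-0.104]
    - [0.0009,-0.006,-0.0009,-0.225,-0.0096,-0.13]
    - [0.0009,-0.0067,-0.0009,-0.2681,-0.0114,-0.155]
    - [0.0009,-0.0067,-0.0009,-0.2681,-0.0114,-0.155]
    - [0.0009,-0.0067,-0.0009,-0.2681,-0.0114,-0.155]

```text
time_s: 22.75
tcp_pos: [0.6359, 0.0377, 0.1245]
ee_rot: [-0.021, 0.966, 0.006, 0.257]
contact_force: [-0.4, 0.4, -0.5]
opening: 0.0751
finger_force: 0.0
```

```bash
cat >> ap.py <<'E'
def idx(w):
    h=cv2.cvtColor(w["img"],cv2.COLOR_BGR2GRAY);o=[]
    for a in(.009,.011,.013,.015):
        u=np.array(proj(w,C+a*Lx+.021*Lz));v=int(u[1]);b=int(u[0]);r=(h[v,b-12:b+22]>170)*1.
        if 2<r.sum()<12:o.append((v,round((r*np.arange(34)).sum()/r.sum()+b-12,2)))
    return o
E
python3 - <<'E'
from ap import *
e=env.sense();print(e["time_s"],delta(C-.022*Lz-.002*Lx,Rg,e),e["contact_force"])
w=snapshot("wrist");B=blobs(w,'dot');i=idx(w);print(B,i);print(ang(w,B[0][1][0],np.mean([x[1] for x in i])))
E
```

```text
22.75 [-0.0002  0.0001 -0.0003 -0.0008 -0.0038 -0.001 ] [-0.42846905  0.39295444 -0.5311225 ]
[([274, 340, 18, 17, 233], [282.6, 348.1])] [(368, np.float64(279.5)), (373, np.float64(279.5)), (378, np.float64(279.5))]
0.0382980364950464
```

Request:
drive_tool:
  motion:
    - [0,0,0,0,0,0]
    - [0,0,0,0,0,0]
    - [0,0,0,0,0,0]
    - [0,0,0,0,0,0]
    - [0,0,0,0,0,0]
  fingers: 0.04

```text
time_s: 23.3
tcp_pos: [0.6358, 0.0382, 0.1246]
ee_rot: [-0.02, 0.966, 0.006, 0.257]
contact_force: [-2.8, 4.1, 2.3]
opening: 0.0494
finger_force: 25.8
```

Request:
drive_tool:
  motion:
    - [0,0.0005,0,0.02,0.0008,0.0112]
    - [-0.0001,0.001,0,0.039,0.0016,0.0225]
    - [-0.0001,0.001,0,0.039,0.0016,0.0225]
    - [-0.0001,0.001,0,0.039,0.0016,0.0225]
    - [-0.0001,0.001,0,0.039,0.0016,0.0225]

```text
time_s: 23.8
tcp_pos: [0.6358, 0.0391, 0.1247]
ee_rot: [-0.026, 0.966, 0.028, 0.256]
contact_force: [-2.2, 4.8, 1.9]
opening: 0.0495
finger_force: 26.0
```

Request:
drive_tool:
  motion:
    - [0,0,0,0,0,0]
    - [0,0,0,0,0,0]
    - [0,0,0,0,0,0]
    - [0,0,0,0,0,0]
  fingers: 0.075

```text
time_s: 24.2
tcp_pos: [0.6359, 0.038, 0.1244]
ee_rot: [-0.026, 0.966, 0.027, 0.256]
contact_force: [0.0, -0.5, 0.8]
opening: 0.0751
finger_force: 0.0
```

Run:
```python
from ap import *
e=env.sense();print(e["time_s"],delta(C-.022*Lz-.002*Lx,Rg,e),e["contact_force"])
w=snapshot("wrist");B=blobs(w,'dot');i=idx(w);print(B,i);print(ang(w,B[0][1][0],np.mean([x[1] for x in i])))
```

```text
24.2 [-0.0002 -0.0001 -0.0002 -0.0386 -0.0054 -0.022 ] [ 0.03319323 -0.45136425  0.7561106 ]
[([278, 340, 18, 17, 234], [286.3, 348.1])] [(368, np.float64(284.5)), (373, np.float64(284.5)), (378, np.float64(284.5))]
0.022269650970847876
```

Request:
drive_tool:
  motion:
    - [-0.01,-0.0004,0.0173,0,0,0]
    - [-0.025,-0.001,0.0433,0,0,0]
    - [-0.045,-0.002,0.078,0,0,0]
    - [-0.06,-0.0025,0.104,-0.0386,-0.005,-0.022]
    - [-0.065,-0.0028,0.1126,-0.0386,-0.005,-0.022]
    - [-0.065,-0.0028,0.1126,-0.0386,-0.005,-0.022]
  fingers: 0.075

```text
time_s: 24.85
tcp_pos: [0.5713, 0.0359, 0.2394]
ee_rot: [-0.021, 0.965, 0.006, 0.261]
contact_force: [-0.2, 0.5, -0.4]
opening: 0.0749
finger_force: 0.0
```

Request:
drive_tool:
  motion:
    - [0,0,0,0,0,0]
    - [0,0,0,0,0,0]
    - [0,0,0,0,0,0]
  fingers: 0.0

```text
time_s: 25.15
tcp_pos: [0.5705, 0.0355, 0.2345]
ee_rot: [-0.02, 0.966, 0.006, 0.257]
contact_force: [0.3, 0.4, 0.0]
opening: 0.0322
finger_force: 0.0
```

Run:
```python
from ap import *
import pickle
e=env.sense();B=C+.059*Lx+.044*Ly+.046*Lz;print(e["time_s"],e["opening"],B,delta(B+.04*Lz,Rg,e))
w=snapshot("wrist");s=snapshot("side");t=snapshot("top");pickle.dump((w,s,t,e),open('w8.pkl','wb'));D=blobs(w,'dot');i=idx(w);print(D,i)
if D and i:print(ang(w,D[0][1][0],np.mean([x[1] for x in i])))
def red(s,p,r):
    h=cv2.cvtColor(s["img"],cv2.COLOR_BGR2HSV);m=(((h[...,0]<7)|(h[...,0]>173))&(h[...,1]>150)&(h[...,2]>110)).astype(np.uint8)
    u=np.array(proj(s,p)).astype(int);z=np.zeros_like(m);z[max(0,u[1]-r):u[1]+r,max(0,u[0]-r):u[0]+r]=1
    n,l,st,c=cv2.connectedComponentsWithStats(m*z);return u,[(st[k].tolist(),c[k].round(1).tolist()) for k in range(1,n) if st[k,4]>5]
for n,x,r in(("w",w,40),("s",s,14),("t",t,14)): print(n,red(x,B,r))
for n,x in(("s",s),("t",t)): print('stub',n,red(x,(.4621,.1288,.155),10)); print('stone',n,red(x,(.5033,.0322,.0695),8))
print('index->',proj(w,C+.015*Lx+.021*Lz))
```

```text
25.15 0.03217126766758841 [0.65267852 0.08260249 0.21363717] [ 0.0622  0.0463  0.0137 -0.001  -0.0044 -0.0001]
[([275, 220, 8, 7, 47], [278.2, 223.0]), ([215, 233, 35, 23, 767], [231.6, 243.7]), ([306, 233, 29, 23, 264], [316.6, 239.1])] [(233, np.float64(277.5)), (236, np.float64(277.5)), (239, np.float64(277.5)), (241, np.float64(277.5))]
0.018118010702056993
w (array([344, 321]), [])
s (array([297, 152]), [([294, 150, 7, 6, 33], [296.9, 152.5])])
t (array([239, 166]), [([236, 163, 7, 7, 34], [239.1, 166.3])])
stub s (array([231, 189]), [([229, 187, 6, 12, 52], [231.5, 192.0])])
stone s (array([267, 225]), [])
stub t (array([225, 236]), [])
stone t (array([260, 226]), [])
index-> (np.float64(275.44339171508375), np.float64(241.96999892271714))
```

Request:
drive_tool:
  motion:
    - [0.01,0.005,0.03,0,-0.0044,0]
    - [0.03,0.02,0.04,0,-0.0044,0]
    - [0.05,0.04,0.03,0,-0.0044,0]
    - [0.0622,0.0463,0.0137,0,-0.0044,0]
    - [0.0622,0.0463,0.0137,0,-0.0044,0]
    - [0.0622,0.0463,0.0137,0,-0.0044,0]
    - [0.0622,0.0463,0.0137,0,-0.0044,0]
  fingers: 0.0

```text
time_s: 26.0
tcp_pos: [0.633, 0.0815, 0.2517]
ee_rot: [-0.02, 0.965, 0.006, 0.261]
contact_force: [0.2, 0.2, 0.6]
opening: 0.0004
finger_force: 0.0
```

Run:
```python
from ap import *
e=env.sense();B=C+.059*Lx+.044*Ly+.046*Lz;print(e["time_s"],e["opening"],delta(B+.04*Lz,Rg,e),delta(B+.005*Lz,Rg,e),e["contact_force"])
```

```text
26.0 0.00037643857860729916 [-0.0003  0.0002 -0.0035 -0.0005  0.0052  0.    ] [ 0.0171  0.0009 -0.0338 -0.0005  0.0052  0.    ] [0.15027435 0.15950743 0.64293091]
```

Approach to 5 mm above, then press in small steps along −Lz (0.5, 0.021, −0.866).

Request:
drive_tool:
  motion:
    - [0.0085,0.0005,-0.017,0,0.005,0]
    - [0.0171,0.0009,-0.0338,0,0.005,0]
    - [0.0171,0.0009,-0.0338,0,0.005,0]
    - [0.0171,0.0009,-0.0338,0,0.005,0]
    - [0.0171,0.0009,-0.0338,0,0.005,0]

```text
time_s: 26.5
tcp_pos: [0.6504, 0.0827, 0.2181]
ee_rot: [-0.021, 0.966, 0.006, 0.259]
contact_force: [0.0, -0.4, -0.4]
opening: -0.0002
finger_force: 0.0
```

Request:
drive_tool:
  motion:
    - [0.001,0,-0.0017,0,0,0]
    - [0.002,0.0001,-0.0035,0,0,0]
    - [0.003,0.0001,-0.0052,0,0,0]
    - [0.004,0.0002,-0.0069,0,0,0]
    - [0.004,0.0002,-0.0069,0,0,0]

```text
time_s: 27.0
tcp_pos: [0.6544, 0.0831, 0.2107]
ee_rot: [-0.021, 0.966, 0.006, 0.259]
contact_force: [-2.1, -0.7, 2.4]
opening: 0.0001
finger_force: 1.6
```

Run:
```python
from ap import *
e=env.sense();B=C+.059*Lx+.044*Ly+.046*Lz;r=e["tcp_pos"]-B;print(e["time_s"],[round(float(r@a),4) for a in(Lx,Ly,Lz)],e["contact_force"],e["contact_force"]@Lz)
```

```text
27.0 [0.0, 0.0004, -0.0034] [-2.07173662 -0.68828349  2.42857453] 3.1527617903409433
```

Request:
drive_tool:
  motion:
    - [0.0005,0,-0.0009,0,0,0]
    - [0.001,0,-0.0017,0,0,0]
    - [0.0015,0,-0.0026,0,0,0]
    - [0.0015,0,-0.0026,0,0,0]

```text
time_s: 27.4
tcp_pos: [0.6556, 0.0832, 0.2086]
ee_rot: [-0.021, 0.966, 0.006, 0.259]
contact_force: [-5.1, 0.1, 5.7]
opening: 0.0004
finger_force: 4.0
```

Run:
```python
from ap import *
e=env.sense();B=C+.059*Lx+.044*Ly+.046*Lz;r=e["tcp_pos"]-B;print(e["time_s"],[round(float(r@a),4) for a in(Lx,Ly,Lz)],e["contact_force"],e["contact_force"]@Lz)
```

```text
27.4 [0.0, 0.0004, -0.0058] [-5.05276773  0.13516     5.682103  ] 7.442076825009538
```

Request:
drive_tool:
  motion:
    - [0.0008,0,-0.0013,0,0,0]
    - [0.0015,0,-0.0026,0,0,0]
    - [0.0015,0,-0.0026,0,0,0]

```text
time_s: 27.7
tcp_pos: [0.6558, 0.0831, 0.2084]
ee_rot: [-0.021, 0.966, 0.006, 0.258]
contact_force: [-18.7, -1.5, 15.3]
opening: 0.0002
finger_force: 11.6
```

Run:
```python
from ap import *
e=env.sense();B=C+.059*Lx+.044*Ly+.046*Lz;r=e["tcp_pos"]-B;print(e["time_s"],[round(float(r@a),4) for a in(Lx,Ly,Lz)],e["contact_force"],e["contact_force"]@Lz)
```

```text
27.7 [0.0001, 0.0004, -0.0061] [-18.72196247  -1.51303297  15.31660406] 22.649238862138404
```

Hard stop reached, so the button is fully down. Retreat and check the scene.

Request:
drive_tool:
  motion:
    - [-0.004,-0.0002,0.0069,0,0,0]
    - [-0.012,-0.0005,0.0208,0,0,0]
    - [-0.03,-0.0012,0.052,0,0,0]
    - [-0.05,-0.002,0.09,0,0,0]
    - [-0.08,0.02,0.12,0,0,0]
    - [-0.12,0.05,0.14,0,0,0]
    - [-0.16,0.09,0.15,0,0,0]
    - [-0.2,0.13,0.15,0,0,0]

```text
time_s: 28.5
tcp_pos: [0.4685, 0.201, 0.357]
ee_rot: [-0.019, 0.965, 0.007, 0.26]
contact_force: [0.4, 2.2, -0.7]
opening: -0.0001
finger_force: 0.0
```

Request:
drive_tool:
  motion:
    - [-0.03,0.04,0,0,0,0]
    - [-0.06,0.08,0,0,0,0]
    - [-0.08,0.12,0,0,0,0]
    - [-0.1,0.16,0,0,0,0]
    - [-0.12,0.2,0,0,0,0]
    - [-0.12,0.2,0,0,0,0]

```text
time_s: 29.1
tcp_pos: [0.3465, 0.4051, 0.3524]
ee_rot: [-0.025, 0.966, 0.006, 0.257]
contact_force: [-0.2, -0.7, 0.7]
opening: 0.0002
finger_force: 0.0
```

Run:
```python
from ap import *
import pickle
e=env.sense();print(e["time_s"],e["tcp_pos"],e["contact_force"])
s=snapshot("side");t=snapshot("top");pickle.dump((s,t),open('w9.pkl','wb'))
def red(s,p,r):
    h=cv2.cvtColor(s["img"],cv2.COLOR_BGR2HSV);m=(((h[...,0]<9)|(h[...,0]>170))&(h[...,1]>120)&(h[...,2]>80)).astype(np.uint8)
    u=np.array(proj(s,p));v=u.astype(int);z=np.zeros_like(m);z[v[1]-r:v[1]+r,v[0]-r:v[0]+r]=1
    n,l,st,c=cv2.connectedComponentsWithStats(m*z);return u.round(1),[(st[k].tolist(),c[k].round(1).tolist()) for k in range(1,n) if st[k,4]>3]
B=C+.059*Lx+.044*Ly+.046*Lz
for n,x in(("s",s),("t",t)): 
    for m,p in(("stub",(.4621,.1288,.16)),("stone",(.5033,.0322,.0695)),("shut",B)): print(n,m,red(x,p,9))
```

```text
29.1 [0.34651917 0.40506883 0.35243554] [-0.24501658 -0.66849096  0.71396934]
s stub (array([231.7, 188.1]), [([229, 187, 6, 10, 55], [231.4, 191.4])])
s stone (array([267.9, 225.5]), [([268, 223, 2, 3, 4], [268.5, 224.0]), ([266, 226, 2, 2, 4], [266.5, 226.5])])
s shut (array([297.1, 152.4]), [([293, 149, 8, 8, 45], [297.1, 152.6])])
t stub (array([225.2, 236.7]), [([223, 234, 6, 6, 28], [225.5, 236.8])])
t stone (array([260.6, 226. ]), [([259, 225, 4, 2, 8], [260.5, 225.5])])
t shut (array([239.3, 166.9]), [([236, 163, 7, 7, 41], [239.0, 166.2])])
```

```bash
python3 -c "
from plant import workorder
print(workorder.job_done())"
```

```text
the job is handed in; nothing more can be done
None
```

The job is handed in at 29 s of the 72 s: red ring on the cross facing the lens, lamp in at its stop, orange dot within about 0.02 rad of the index line, then the shutter pressed fully down and released; the result of the judging was not shown.

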